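Hold a hinge leaf in line for its pin

TASK

Lift the loose cover cap off the two fixed knuckles on the jamb block and set it right way up, fully down, into its open-topped holder. Then take the taller hinge leaf, the one with the narrow knuckle, out of the rack and gently lower its knuckle between the two fixed ones until all three holes line up for the pin, without leaning it on the fixture. Finish while still holding it there with the gripper, nothing else carrying it; leave the shorter wide-knuckled leaf and the things standing about where they are.

Things in the scene. Friction and masses are not known exactly. Their poses are not given: they have to be found in the camera images.
- cap_grip (a point): Grasp centre of the loose cover cap, on its grip rib: rib 12 (x) x 50 (y) x 30 high, standing on a flat cover 36 x 98 x 11.5 high. The point is 32.5 mm above the cap's underside, 21 above the flat cover, 9 below the rib's top. z up, y along the rib.
- holder_in (a point): Centre of the inner floor (4 mm above the table) of the cap's holder: a fixed grey open-topped tray, inside 50 (x) x 112 (y), outside 58 x 120, its rim 12 mm above this floor. The long side is y; the cap fits with its rib along y, either way round.
- jig_bore (a point): Middle of the gap between the two fixed knuckles, on their hole axis, 56 mm above the table. y = hole axis (level), z up, x toward the jamb block behind. Knuckles: steel tubes, outside diameter 28, hole 14, reaching from 18 to 43 mm either side of this point. So the gap is 36 wide, open above and below (48 mm of air down to the base plate).
- leaf_bore (a point): Middle of the hole of the taller leaf's single knuckle. y is the hole axis, z points up along the leaf's plate, x is normal to the plate. Knuckle: outside diameter 28, hole 14, 30 long. The leaf is the same front and back.
- leaf_center (a point): Centre of the taller leaf's steel plate (8 thick in x, 86 in y, 66 in z), 57 mm above its hole axis; axes as leaf_bore. Top edge 33 mm above this point; lower edge (two shoulders, a 30 wide neck to the knuckle between them) 33 mm below it.
- wide_leaf_center (a point): Centre of the plate (8 x 86 x 42) of the shorter leaf, in the rack's other bay 110 mm away; top edge 25 mm above this point; its knuckle is 44 long, too wide for the gap. Not to be used; loose.
- red_bottle: Small dark-capped bottle with red contents, 27 x 27 x 74, standing loose; origin under its centre. Leave it alone.
- carton: White and dark upright carton, 34 x 34 x 117, standing loose; origin under its centre. Leave it alone.
- counter: White hand counter, 46 x 67 x 22, lying loose; leave it alone.
- labels: White label roll, 68 across, 26 high, lying loose; origin under its centre. Leave it alone.
- cap: The cover cap, grey plastic, 60 g; origin at the centre of its underside, axes as cap_grip. Its underside is a recess 7.5 deep. At the start it sits over the fixed knuckles, rim 6.5 mm above the hole axis, free to be lifted straight up.
- leaf: The taller leaf, about 0.18 kg; origin and axes as leaf_bore. It hangs upright by its shoulders in one of two bays of a fixed plywood rack, in 11.6 mm wide slots whose walls reach 42 mm above its hole axis; hole axis 30 mm above the table. It lifts straight up and out.
- jig: The fixture, fixed; origin on the table under its 130 x 130 x 8 base plate's centre, 25 mm behind the hole axis; axes as jig_bore. Wooden jamb block 60 x 110 behind, top 52 mm high; on it the fixed leaf's plate, top 60 mm high, starting 21 mm behind the axis in the gap. The 6 mm pin lies in clips at the front, 31 mm before the axis, top 19 mm high.

How it is judged:
By the outcome, as a careful person would: the job done as asked, in the order asked, and still so for the second after the job is handed in, while the arm keeps its last pose, push and grip.
It also fails if it takes over 51 s, if anything falls off the work surface, if the arm or the gripper's body presses on something with over 40 N, if the wrist force passes 120 N, or if a joint passes its speed limit or range.

ROBOT

A 6-joint arm with a two-finger parallel gripper is mounted at the origin on a cart in front of the work surface, level with it; the furniture and walls round the work are solid. World frame = base frame: x ahead of the robot, y to its left, z up, the work surface at z = 0. Lengths are in m, angles in rad, forces in N, time in s.
With the tool pointing down it reaches from about 0.25 to 0.775 m from the base axis. Payload 4 kg.
Tool frame: the origin (TCP) lies where the fingers leave the gripper's body, on its centre line; the fingertips stand 97 mm ahead of it and the grasp point (between the pads) lies 78 mm ahead of it; z points along the fingers, y is the line along which they close (so a half turn about z gives the same grasp; the last joint's range is limited). The gripper opens to 94 mm and grips with 3 to 60 N. Pads are 16 mm wide; open, the fingers measure 119 mm over their backs; the gripper's body (75 mm by 177 mm) begins 78 mm behind the grasp point.
Start: joints at [-1.224, 0.087, 1.371, -0, 1.684, -0.103], TCP at [0.239, -0.495, 0.303] pointing down, gripper open.
Joint ranges: [-3.1, 3.1], [-0.76, 2.03], [0.27, 2.55], [-1.08, 4.22], [0.17, 2.65], [-2.57, 2.57]. Speed limits (rad/s): [2.79, 2.79, 3.14, 3.14, 3.14, 3.14].

INTERFACE

Orientations are given as [roll, pitch, yaw] about the fixed x, y, z axes, in that order (R = Rz(yaw) Ry(pitch) Rx(roll)).
In Python, from bench import robot, eyes gives the robot as it stands. The module is installed in compiled form; this text tells all that it offers.
- The arm moves only by the tool carry_out, never from a script. Its argument "deltas" is a list of rows, each an object of numbers: "dx", "dy", "dz": the shift along the tool's x, y, z each as a share of 0.02 m, from -1 to 1; "wx", "wy", "wz": the turn, a rotation vector about the tool's x, y, z each as a share of 0.12 rad, from -1 to 1; "gripper": the closure in counts, from 0 (fully open) to 255 (shut). In form: [{"dx": .., "dy": .., "dz": .., "wx": .., "wy": .., "wz": .., "gripper": ..}, ...]. A call has 1 to 20 rows; each row shifts and turns the commanded pose from where the row before left it, along the tool's axes as they then stand; what a row does not reach is not made up. A row lasts 1/12 s, in which the tool goes at most 41.7 mm and 7.16 degrees, less where a joint would pass 70% of its speed; a pose out of reach is approached as far as the arm can. A call with a number of a shift or a turn outside -1 to 1 is refused whole. A call with a gripper value outside its range is refused whole. The fingers move at their own pace and stop on an object; the grip force is fixed at half the most. Time passes only in rows, so rows that do not move let the fingers close. It gives the time, the measured TCP pose, the force, the opening and the grip force at its end, in the units of the state.
- robot.get_obs(): the state, without advancing time (a new reading comes with each control period).
- eyes.snapshot(name): name is "side" or "top" or "wrist"; returns the picture (480x640x3 uint8, red, green, blue); there is no depth.
- eyes.get_calibration(name): a dict with "fovy" (degrees; the focal length in pixels is half the picture's height over the tangent of half this angle, whatever the lens; pixels are square), "cx", "cy" (the principal point, pixels), "R" (3x3) and "t" (3): a world point X has camera coordinates R X + t. Camera axes: x right, y down, z forward; pixel columns grow to the right and rows downward; lengths in m; the calibration is good to about 2 mm. A picture is of the moment at which its call begins: read the wrist's pose just before it. get_calibration takes no time and is no camera call; for the wrist camera it gives the pose at the moment of the call.
- robot.close_job(): hands the job in; it is judged then, once.
The state is a dict: "time": time; "joint_positions": joint angles; "qvel": joint speeds; "joint_torque": joint torques, N m; "tool_pos": TCP position; "ee_rot": TCP orientation; "wrist_force": force on the tool from outside, world axes, zero at the start; "wrist_torque": the same for the moment, N m; "width": finger opening in m; "finger_force": force on a finger pad.
Only numpy, scipy, OpenCV 4.12 (cv2) and the standard library are available. Lean on these libraries where they do the work, as an engineer would, in place of code of your own. Each camera call takes 0.05 s, during which the arm holds its last target. There are 200 camera calls.

## Working session

There is one attempt and no reset: what is moved stays moved. The work goes in short steps, Python scripts to look and compute and a tool call to move; the robot and the scene stay as the last step left them, time stands still between calls to the robot, and variables do not carry over. Pictures are saved under pics/ and viewed, at most 10 in all, crops included, and the job is handed in when it is done.

Besides the shell and the picture viewer there is one more tool, called after "Request:" as name(argument=value, ...), one argument or row to a line, values as JSON. carry_out: Moves the arm, as the interface text tells. Shift numbers are shares of 0.02 m and turn numbers shares of 0.12 rad, none past 1 either way. Its arguments: {"type":"object","properties":{"deltas":{"type":"array","items":{"type":"object","properties":{"dx":{"type":"number"},"dy":{"type":"number"},"dz":{"type":"number"},"wx":{"type":"number"},"wy":{"type":"number"},"wz":{"type":"number"},"gripper":{"type":"number"}}}}},"required":["deltas"]}

```bash
mkdir -p pics
python3 - <<'E'
from bench import robot, eyes
import cv2,numpy as np
for n in ["top","side"]:
    im=eyes.snapshot(n); cv2.imwrite(f"pics/{n}0.png",im[:,:,::-1]); c=eyes.get_calibration(n); print(n,c)
o=robot.get_obs(); print(o)
E
```

```text
top {'fovy': 42.33336272760845, 'cx': 305.7803309218162, 'cy': 239.82010948671527, 'R': array([[-1.90565070e-02, -9.99818408e-01,  3.42911018e-05],
       [-9.94617743e-01,  1.89538888e-02, -1.01864107e-01],
       [ 1.01844960e-01, -1.97528061e-03, -9.94798322e-01]]), 't': array([-0.03301771,  0.55216728,  1.31399574])}
side {'fovy': 57.55348240268648, 'cx': 319.9016899307955, 'cy': 242.06288833011354, 'R': array([[-0.98043604, -0.19590392,  0.01915263],
       [-0.11952364,  0.51520461, -0.84869211],
       [ 0.15639459, -0.83437753, -0.52854032]]), 't': array([0.53404379, 0.16358689, 0.93442686])}
{'time': 0.1, 'joint_positions': array([-1.22410557e+00,  8.78806669e-02,  1.37206854e+00, -2.06955380e-05,
        1.68362394e+00, -1.03127452e-01]), 'qvel': array([-0.0012315 , -0.0001926 , -0.0032475 ,  0.00211531, -0.00095337,
        0.00083179]), 'joint_torque': array([ 2.45481890e-03, -3.41252017e+01, -3.03302085e+01,  7.20873917e-02,
        3.03960289e-02, -8.74652005e-05]), 'tool_pos': array([ 0.23901569, -0.49501557,  0.30163882]), 'ee_rot': array([-3.13962056e+00, -1.83422365e-04,  4.49815721e-01]), 'wrist_force': array([ 0.19263064,  0.19703312, -0.2406142 ]), 'wrist_torque': array([ 0.0344953 ,  0.00328894, -0.00315858]), 'finger_force': 0.0, 'width': 0.09377571221348711}
```

View pics/top0.png

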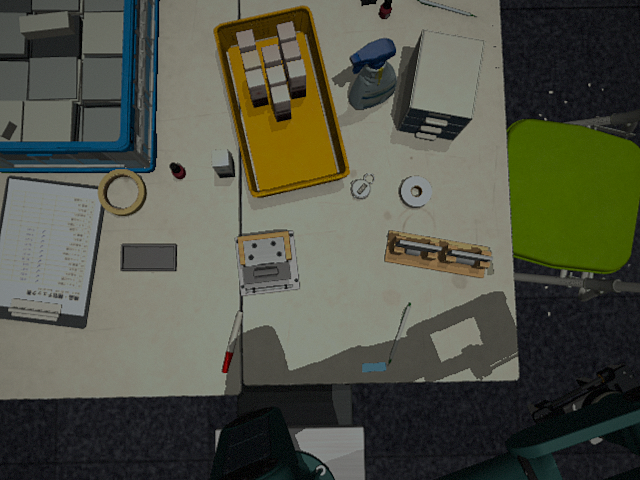

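View pics/side0.png

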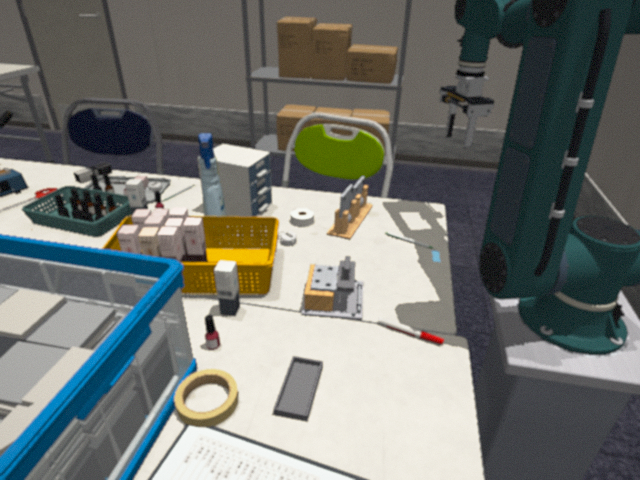

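```bash
cat > h.py <<'E'
from bench import robot, eyes
import cv2,numpy as np
def ray(c,u,v):
    f=240/np.tan(np.radians(c['fovy']/2)); R=np.array(c['R']);t=np.array(c['t'])
    d=R.T@np.array([(u-c['cx'])/f,(v-c['cy'])/f,1]); return -R.T@t,d
def plane(c,u,v,z):
    o,d=ray(c,u,v); return o+d*(z-o[2])/d[2]
def proj(c,X):
    f=240/np.tan(np.radians(c['fovy']/2)); p=np.array(c['R'])@np.array(X)+np.array(c['t']); return np.array([c['cx']+f*p[0]/p[2],c['cy']+f*p[1]/p[2]])
def state():
    o=robot.get_obs(); print({k:np.round(o[k],4).tolist() for k in ["time","tool_pos","ee_rot","joint_positions","wrist_force","width","finger_force"]}); return o
E
python3 - <<'E'
from h import *
t=cv2.imread("pics/top0.png"); s=cv2.imread("pics/side0.png")
A=cv2.resize(t[215:305,225:310],(400,300*400//300),interpolation=cv2.INTER_CUBIC)[:300]
def cr(im,x0,y0,w,h): return cv2.resize(im[y0:y0+h,x0:x0+w],(400,300),interpolation=cv2.INTER_CUBIC)
m=np.vstack([np.hstack([cr(t,220,220,100,75),cr(t,380,215,120,90)]),np.hstack([cr(s,320,170,100,75),cr(s,290,250,100,75)])])
cv2.imwrite("pics/m1.png",m)
c=eyes.get_calibration("top")
for n,u,v,z in [("rib",267,270,.09),("holder",149,257,.016),("leafL",415,245,.12),("leafR",467,258,.1)]: print(n,plane(c,u,v,z).round(4))
# holder mask
g=cv2.cvtColor(t,cv2.COLOR_BGR2GRAY); sub=(g[230:285,110:190]<125).astype('uint8')
cs,_=cv2.findContours(sub,cv2.RETR_EXTERNAL,cv2.CHAIN_APPROX_NONE); k=max(cs,key=cv2.contourArea); r=cv2.minAreaRect(k)
b=cv2.boxPoints(r)+[110,230]; P=np.array([plane(c,*p,.012) for p in b]); print(r,P.round(4),P.mean(0))
E
```

```text
rib [0.4843 0.0375 0.09  ]
holder [0.5216 0.2987 0.016 ]
leafL [ 0.5274 -0.2632  0.12  ]
leafR [ 0.5005 -0.372   0.1   ]
((38.5, 27.5), (29.0, 57.0), 90.0) [[0.5538 0.3635 0.012 ]
 [0.5515 0.2386 0.012 ]
 [0.4879 0.2385 0.012 ]
 [0.4903 0.3627 0.012 ]] [0.52088971 0.3008178  0.012     ]
```

View pics/m1.png

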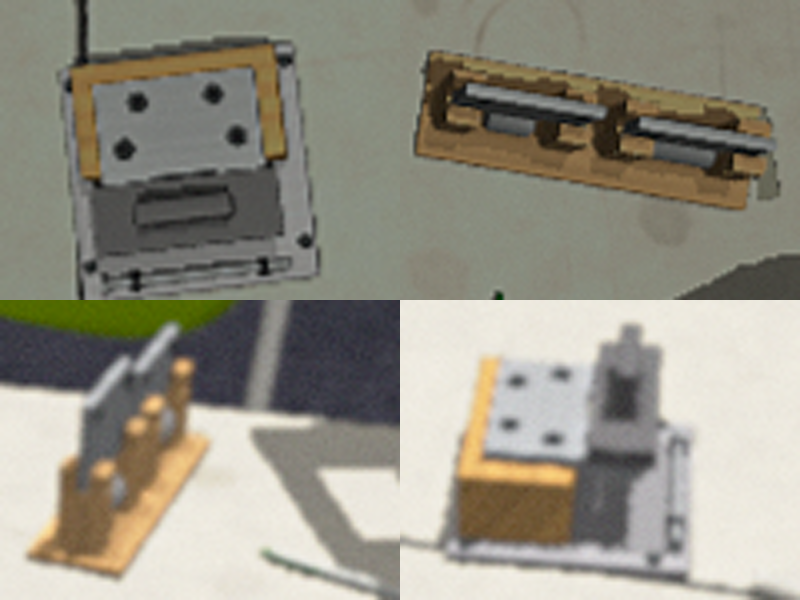

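Run:
```python
from h import *
T=eyes.get_calibration("top");S=eyes.get_calibration("side")
def tri(a,b):
    o1,d1=ray(T,*a);o2,d2=ray(S,*b); A=np.stack([d1,-d2],1); s=np.linalg.lstsq(A,o2-o1,rcond=None)[0]
    return ((o1+d1*s[0]+o2+d2*s[1])/2).round(4), np.linalg.norm(o1+d1*s[0]-o2-d2*s[1]).round(4)
print(tri((420.7,245.5),(346.7,190.3)),tri((470.8,256),(359,181.8)))
o=state(); c=eyes.get_calibration("wrist"); R=np.array(c['R']); print(c['fovy'],c['cx'],c['cy'])
from scipy.spatial.transform import Rotation as Ro
Rt=Ro.from_euler('xyz',o['ee_rot']).as_matrix(); print("cam in tool",Rt.T@(-R.T@c['t']-o['tool_pos']), "R cam axes in tool",(R@Rt).round(3))
```

```text
(array([ 0.5271, -0.2752,  0.1167]), np.float64(0.0014)) (array([ 0.5052, -0.3803,  0.0984]), np.float64(0.0014))
{'time': 0.1, 'tool_pos': [0.239, -0.495, 0.3016], 'ee_rot': [-3.1396, -0.0002, 0.4498], 'joint_positions': [-1.2241, 0.0879, 1.3721, -0.0, 1.6836, -0.1031], 'wrist_force': [0.1926, 0.197, -0.2406], 'width': 0.0938, 'finger_force': 0.0}
66.41514171873389 321.40821343875524 242.36872803119314
cam in tool [ 0.07595117  0.00087867 -0.08254227] R cam axes in tool [[-0.001  1.    -0.   ]
 [-0.965 -0.001 -0.26 ]
 [-0.26   0.     0.965]]
```

Request:
carry_out(
  deltas=[
    {"dx": 0.93,"dy": -0.19,"gripper": 0},
    {"dx": 0.93,"dy": -0.19},
    {"dx": 0.93,"dy": -0.19},
    {"dx": 0.93,"dy": -0.19},
    {"dx": 0.93,"dy": -0.19},
    {"dx": 0.93,"dy": -0.19},
    {"dx": 0.93,"dy": -0.19},
    {"dx": 0.93,"dy": -0.19},
    {"dx": 0.93,"dy": -0.19},
    {"dx": 0.93,"dy": -0.19},
    {"dx": 0.93,"dy": -0.19},
    {"dx": 0.93,"dy": -0.19},
    {"dx": 0.93,"dy": -0.19},
    {"dx": 0.93,"dy": -0.19},
    {"dx": 0.93,"dy": -0.19},
    {"dx": 0.93,"dy": -0.19},
    {"dx": 0.93,"dy": -0.19},
    {"dx": 0.93,"dy": -0.19},
    {"dx": 0.93,"dy": -0.19},
    {"wz": -1},
  ],
)

```text
invalid input
```

Request:
carry_out(
  deltas=[
    {"wz": -1},
    {"wz": -1},
    {"wz": -1},
    {"wz": -1},
    {"wz": -1},
    {"wz": -1},
    {"wz": -0.67},
    {},
    {},
  ],
)

```text
invalid input
```

Run:
```python
from h import *
import pickle
o=state(); c=eyes.get_calibration("wrist"); im=eyes.snapshot("wrist"); cv2.imwrite("pics/w_rack.png",im[:,:,::-1]); pickle.dump(c,open("w_rack.pkl","wb"))
```

```text
{'time': 0.1, 'tool_pos': [0.239, -0.495, 0.3016], 'ee_rot': [-3.1396, -0.0002, 0.4498], 'joint_positions': [-1.2241, 0.0879, 1.3721, -0.0, 1.6836, -0.1031], 'wrist_force': [0.1926, 0.197, -0.2406], 'width': 0.0938, 'finger_force': 0.0}
```

View pics/w_rack.png

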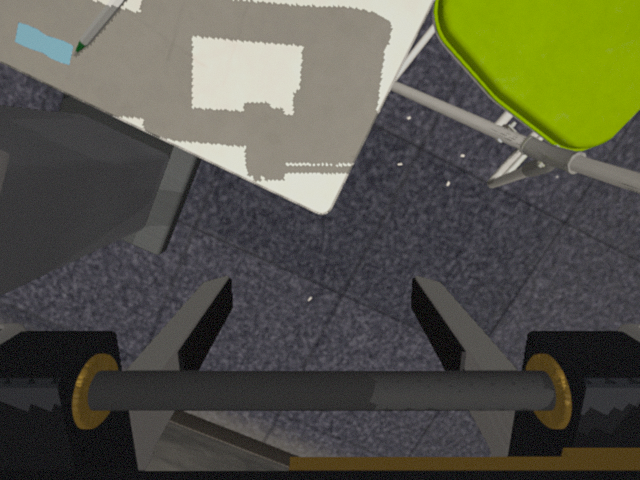

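The wrist view still shows the start scene (chair, table corner) because the move was refused. I'll resend it with every field filled in.

Request:
carry_out(
  deltas=[
    {"dx": 0.93,"dy": -0.19,"dz": 0,"wx": 0,"wy": 0,"wz": 0,"gripper": 0},
    {"dx": 0.93,"dy": -0.19,"dz": 0,"wx": 0,"wy": 0,"wz": 0,"gripper": 0},
    {"dx": 0.93,"dy": -0.19,"dz": 0,"wx": 0,"wy": 0,"wz": 0,"gripper": 0},
    {"dx": 0.93,"dy": -0.19,"dz": 0,"wx": 0,"wy": 0,"wz": 0,"gripper": 0},
    {"dx": 0.93,"dy": -0.19,"dz": 0,"wx": 0,"wy": 0,"wz": 0,"gripper": 0},
    {"dx": 0.93,"dy": -0.19,"dz": 0,"wx": 0,"wy": 0,"wz": 0,"gripper": 0},
    {"dx": 0.93,"dy": -0.19,"dz": 0,"wx": 0,"wy": 0,"wz": 0,"gripper": 0},
    {"dx": 0.93,"dy": -0.19,"dz": 0,"wx": 0,"wy": 0,"wz": 0,"gripper": 0},
    {"dx": 0.93,"dy": -0.19,"dz": 0,"wx": 0,"wy": 0,"wz": 0,"gripper": 0},
    {"dx": 0.93,"dy": -0.19,"dz": 0,"wx": 0,"wy": 0,"wz": 0,"gripper": 0},
    {"dx": 0.93,"dy": -0.19,"dz": 0,"wx": 0,"wy": 0,"wz": 0,"gripper": 0},
    {"dx": 0.93,"dy": -0.19,"dz": 0,"wx": 0,"wy": 0,"wz": 0,"gripper": 0},
    {"dx": 0.93,"dy": -0.19,"dz": 0,"wx": 0,"wy": 0,"wz": 0,"gripper": 0},
    {"dx": 0.93,"dy": -0.19,"dz": 0,"wx": 0,"wy": 0,"wz": 0,"gripper": 0},
    {"dx": 0.93,"dy": -0.19,"dz": 0,"wx": 0,"wy": 0,"wz": 0,"gripper": 0},
    {"dx": 0.93,"dy": -0.19,"dz": 0,"wx": 0,"wy": 0,"wz": 0,"gripper": 0},
    {"dx": 0.93,"dy": -0.19,"dz": 0,"wx": 0,"wy": 0,"wz": 0,"gripper": 0},
    {"dx": 0.93,"dy": -0.19,"dz": 0,"wx": 0,"wy": 0,"wz": 0,"gripper": 0},
    {"dx": 0.93,"dy": -0.19,"dz": 0,"wx": 0,"wy": 0,"wz": 0,"gripper": 0},
  ],
)

```text
time: 1.73
tool_pos: [0.5266, -0.2759, 0.3022]
ee_rot: [-3.141, 0.001, 0.45]
wrist_force: [-0.2, -0.0, -0.0]
width: 0.0944
finger_force: 0.0
```

Request:
carry_out(
  deltas=[
    {"dx": 0,"dy": 0,"dz": 0,"wx": 0,"wy": 0,"wz": -1,"gripper": 0},
    {"dx": 0,"dy": 0,"dz": 0,"wx": 0,"wy": 0,"wz": -1,"gripper": 0},
    {"dx": 0,"dy": 0,"dz": 0,"wx": 0,"wy": 0,"wz": -1,"gripper": 0},
    {"dx": 0,"dy": 0,"dz": 0,"wx": 0,"wy": 0,"wz": -1,"gripper": 0},
    {"dx": 0,"dy": 0,"dz": 0,"wx": 0,"wy": 0,"wz": -1,"gripper": 0},
    {"dx": 0,"dy": 0,"dz": 0,"wx": 0,"wy": 0,"wz": -1,"gripper": 0},
    {"dx": 0,"dy": 0,"dz": 0,"wx": 0,"wy": 0,"wz": -1,"gripper": 0},
    {"dx": 0,"dy": 0,"dz": 0,"wx": 0,"wy": 0,"wz": -0.67,"gripper": 0},
    {"dx": 0,"dy": 0,"dz": 0,"wx": 0,"wy": 0,"wz": 0,"gripper": 0},
    {"dx": 0,"dy": 0,"dz": 0,"wx": 0,"wy": 0,"wz": 0,"gripper": 0},
  ],
)

```text
time: 2.57
tool_pos: [0.5259, -0.2766, 0.3022]
ee_rot: [-3.141, -0.0, 1.368]
wrist_force: [-0.5, 0.1, 0.3]
width: 0.0943
finger_force: 0.0
```

Run:
```python
from h import *
import pickle
o=state(); c=eyes.get_calibration("wrist"); im=eyes.snapshot("wrist"); cv2.imwrite("pics/w_rack2.png",im[:,:,::-1]); pickle.dump(c,open("w_rack.pkl","wb"))
```

```text
{'time': 2.5667, 'tool_pos': [0.5259, -0.2766, 0.3022], 'ee_rot': [-3.1409, -0.0003, 1.368], 'joint_positions': [-0.5795, 0.1866, 1.2603, -0.0, 1.6955, -0.3767], 'wrist_force': [-0.5153, 0.0933, 0.294], 'width': 0.0943, 'finger_force': 0.0}
```

View pics/w_rack2.png

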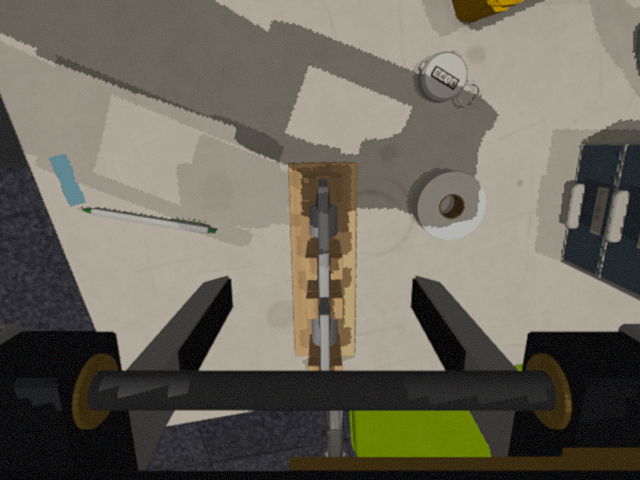

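The wrist view shows the rack at x 290–357. The tall leaf's top edge runs from about (322,180) to (322,283), and the short leaf starts below row 290. I'll measure the tall leaf's edge next.

Run:
```python
from h import *
import pickle
c=pickle.load(open("w_rack.pkl","rb")); im=cv2.imread("pics/w_rack2.png").astype(int)
for r in list(range(176,190,2))+list(range(195,275,10))+list(range(274,300,2)):
    row=im[r,308:340]; sat=row.max(1)-row.min(1); print(r,' '.join(f"{v:3d}{'*' if s>25 else ' '}" for v,s in zip(row.mean(1).astype(int),sat)))
```

```text
176  57*  53*  54*  58*  60*  54*  58*  57*  68*  66*  67*  64*  67*  69*  68*  69*  69*  68*  72*  74*  70*  69*  59*  59*  53*  54*  52*  56*  56*  54*  56*  57*
178  67*  60*  61*  64*  59*  57*  60*  63*  67*  69*  71*  64*  67*  62*  65*  65*  63*  62*  65*  75*  71*  59*  61*  64*  62*  65*  63*  62*  66*  64*  56*  63*
180  78*  63*  63*  59*  66*  66*  63*  70*  69*  68*  53   55   52   51   57   54   57   46   55   64*  64*  64*  65*  69*  66*  62*  70*  65*  69*  62*  64*  64*
182  79*  64*  63*  63*  63*  65*  65*  56*  66*  69*  58   56   53   54   52   53   51   48   52   59   63*  65*  66*  68*  66*  63*  63*  64*  64*  65*  65*  63*
184  61*  65*  58*  62*  63*  67*  62*  62*  70*  65*  56   52   52   53   54   49   55   54   53   57   65*  60*  65*  65*  64*  63*  61*  68*  61*  66*  59*  60*
186  64*  64*  65*  60*  61*  68*  64*  63*  67*  65*  62   64   64   61   59   62   62   57   61   63   65*  61*  64*  67*  67*  63*  64*  68*  64*  65*  57*  63*
188  68*  61*  66*  64*  62*  61*  62*  61*  65*  66   79   87   93   89   91   91   96   97   93   80   57   59*  6
[... 2791 characters left out ...]
 61*  62*  57*  56*  60*  58*  58*  64*  63*
292  60*  63*  62*  58*  58*  55*  56*  52*  56*  58*  71* 103  147  158  158  154  156  152  151  150  127   78   57*  53*  58*  54*  57*  56*  56*  52*  53*  48*
294  51*  52*  52*  51*  55*  62*  54*  55*  52*  58*  66* 100  146  162  156  156  151  152  150  151  123   74   55*  56*  55*  53*  58*  50*  52*  59*  54*  57*
296  53*  55*  56*  57*  54*  51*  51*  51*  47*  62*  68*  94  134  149  146  142  143  142  140  139  116   77   52*  52*  57*  55*  60*  53*  54*  51*  60*  52*
298  95*  97*  93*  94*  97*  95*  98* 100*  96*  89*  66*  66*  63   51   53   53   48   51   55   52   55   63*  64*  72*  74*  84* 115* 118* 118* 115* 116* 116*
```

Run:
```python
from h import *
import pickle
c=pickle.load(open("w_rack.pkl","rb"))
for r,u in [(180,322.5),(187,322.5),(215,323),(255,323.5),(297,324)]: print(r,plane(c,u,r,.12).round(4),plane(c,u,r,.054).round(4))
a,b=plane(c,322.9,215,.12),plane(c,323.6,290,.12); d=a-b; print("yaw",np.arctan2(-d[0],d[1]))
print(-np.array(c['R']).T@c['t'])
```

```text
180 [ 0.5374 -0.228   0.12  ] [ 0.5362 -0.2342  0.054 ]
187 [ 0.5364 -0.2329  0.12  ] [ 0.535  -0.2403  0.054 ]
215 [ 0.5326 -0.253   0.12  ] [ 0.5303 -0.2654  0.054 ]
255 [ 0.5269 -0.2831  0.12  ] [ 0.5231 -0.303   0.054 ]
297 [ 0.5204 -0.3167  0.12  ] [ 0.515 -0.345  0.054]
yaw -0.19314258649048416
[ 0.54206136 -0.20333815  0.38482373]
```

Request:
carry_out(
  deltas=[
    {"dx": 0.93,"dy": -0.326,"dz": 0,"wx": 0,"wy": 0,"wz": 0,"gripper": 0},
    {"dx": 0.93,"dy": -0.326,"dz": 0,"wx": 0,"wy": 0,"wz": 0,"gripper": 0},
    {"dx": 0.93,"dy": -0.326,"dz": 0,"wx": 0,"wy": 0,"wz": 0,"gripper": 0},
    {"dx": 0.93,"dy": -0.326,"dz": 0,"wx": 0,"wy": 0,"wz": 0,"gripper": 0},
    {"dx": 0.93,"dy": -0.326,"dz": 0,"wx": 0,"wy": 0,"wz": 0,"gripper": 0},
    {"dx": 0.93,"dy": -0.326,"dz": 0,"wx": 0,"wy": 0,"wz": 0,"gripper": 0},
    {"dx": 0.93,"dy": -0.326,"dz": 0,"wx": 0,"wy": 0,"wz": 0,"gripper": 0},
    {"dx": 0.93,"dy": -0.326,"dz": 0,"wx": 0,"wy": 0,"wz": 0,"gripper": 0},
    {"dx": 0.93,"dy": -0.326,"dz": 0,"wx": 0,"wy": 0,"wz": 0,"gripper": 0},
    {"dx": 0.93,"dy": -0.326,"dz": 0,"wx": 0,"wy": 0,"wz": 0,"gripper": 0},
    {"dx": 0.93,"dy": -0.326,"dz": 0,"wx": 0,"wy": 0,"wz": 0,"gripper": 0},
    {"dx": 0.93,"dy": -0.326,"dz": 0,"wx": 0,"wy": 0,"wz": 0,"gripper": 0},
    {"dx": 0.93,"dy": -0.326,"dz": 0,"wx": 0,"wy": 0,"wz": 0,"gripper": 0},
    {"dx": 0.93,"dy": -0.326,"dz": 0,"wx": 0,"wy": 0,"wz": 0,"gripper": 0},
    {"dx": 0.93,"dy": -0.326,"dz": 0,"wx": 0,"wy": 0,"wz": -0.8,"gripper": 0},
    {"dx": 0.93,"dy": -0.326,"dz": 0,"wx": 0,"wy": 0,"wz": -0.8,"gripper": 0},
    {"dx": 0,"dy": 0,"dz": 0,"wx": 0,"wy": 0,"wz": -0.75,"gripper": 0},
    {"dx": 0,"dy": 0,"dz": 0,"wx": 0,"wy": 0,"wz": 0,"gripper": 0},
    {"dx": 0,"dy": 0,"dz": 0,"wx": 0,"wy": 0,"wz": 0,"gripper": 0},
  ],
)

```text
time: 4.2
tool_pos: [0.4811, 0.0355, 0.3027]
ee_rot: [3.141, 0.0, 1.649]
wrist_force: [0.4, 0.4, -0.4]
width: 0.094
finger_force: 0.0
```

Run:
```python
from h import *
import pickle
o=state(); c=eyes.get_calibration("wrist"); im=eyes.snapshot("wrist"); cv2.imwrite("pics/w_jig.png",im[:,:,::-1]); pickle.dump(c,open("w_jig.pkl","wb"))
```

```text
{'time': 4.2, 'tool_pos': [0.4811, 0.0355, 0.3027], 'ee_rot': [3.1415, 0.0003, 1.6493], 'joint_positions': [-0.0437, -0.0642, 1.5237, -0.0003, 1.6819, -0.1223], 'wrist_force': [0.382, 0.438, -0.3675], 'width': 0.094, 'finger_force': 0.0}
```

View pics/w_jig.png

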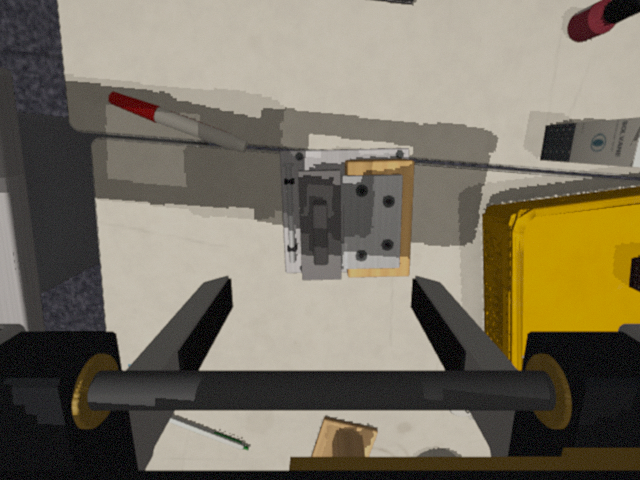

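The jig view: flat cover at about x 300–341, y 166–279; rib at about x 313–327, y 198–262; the image looks aligned with the jig. I'll refine the edges now.

Run:
```python
from h import *
import pickle
c=pickle.load(open("w_jig.pkl","rb")); im=cv2.imread("pics/w_jig.png"); g=cv2.GaussianBlur(im,(1,5),0).mean(2).astype(int)
for r in (180,190,215,230,245,270): print(r,"cols290-346",g[r,292:350].tolist())
g2=cv2.GaussianBlur(im,(5,1),0).mean(2).astype(int)
for u in (307,318,321,335): print(u,"rows158-",g2[158:286,u].tolist())
print(-np.array(c['R']).T@c['t'])
for X in [(.4843,.0375,.104)]: print(proj(c,X))
cv2.imwrite("pics/cj.png",cv2.resize(im[140:300,270:430],(600,600),interpolation=cv2.INTER_CUBIC))
```

```text
180 cols290-346 [17, 25, 56, 81, 82, 78, 63, 51, 51, 51, 55, 54, 51, 55, 51, 55, 50, 54, 55, 48, 52, 52, 55, 54, 50, 49, 51, 50, 51, 52, 57, 57, 58, 58, 57, 59, 58, 53, 51, 49, 57, 87, 110, 111, 111, 109, 110, 107, 83, 76, 112, 157, 166, 162, 164, 164, 164, 162]
190 cols290-346 [75, 80, 82, 84, 82, 76, 67, 51, 50, 52, 49, 52, 53, 51, 56, 70, 71, 72, 71, 72, 71, 70, 75, 71, 71, 70, 72, 70, 71, 71, 69, 69, 73, 71, 72, 72, 71, 70, 70, 72, 67, 52, 51, 51, 51, 49, 52, 51, 56, 75, 80, 80, 80, 78, 78, 79, 82, 79]
215 cols290-346 [82, 84, 83, 82, 78, 80, 77, 66, 54, 61, 63, 64, 61, 65, 65, 58, 54, 49, 53, 51, 48, 61, 66, 68, 71, 71, 68, 69, 71, 70, 68, 72, 72, 70, 59, 61, 68, 73, 70, 65, 63, 59, 52, 50, 50, 52, 49, 49, 54, 69, 76, 71, 73, 78, 78, 77, 77, 76]
230 cols290-346 [118, 100, 96, 121, 160, 166, 164, 152, 100, 52, 49, 48, 48, 53, 50, 47, 53, 49, 52, 48, 48, 45, 49, 52, 52, 51, 49, 49, 49, 50, 51, 53, 51, 52, 48, 45, 49, 52, 51, 52, 49, 51, 51, 50, 52, 50, 51, 51, 54, 71, 77, 71, 71, 76, 77, 75, 77, 75]
245 cols290-346 [160, 130, 81, 38, 46, 108, 159, 161, 136, 84, 67, 71, 69, 70, 69,
[... 2112 characters left out ...]
1, 121, 121, 119, 120, 120, 133, 166, 186, 189, 186, 185, 184]
335 rows158- [168, 167, 169, 169, 158, 109, 77, 82, 83, 84, 77, 60, 72, 103, 112, 111, 110, 109, 109, 107, 107, 106, 109, 112, 112, 108, 91, 59, 51, 49, 52, 50, 51, 52, 50, 53, 49, 50, 50, 52, 48, 51, 51, 53, 49, 52, 51, 52, 51, 52, 48, 55, 52, 47, 55, 53, 53, 51, 50, 51, 49, 51, 52, 51, 51, 50, 51, 52, 52, 50, 50, 52, 51, 51, 52, 53, 50, 49, 52, 52, 51, 56, 68, 71, 70, 69, 70, 70, 69, 69, 69, 70, 68, 70, 69, 68, 71, 93, 117, 123, 122, 120, 123, 121, 121, 121, 120, 121, 120, 123, 118, 120, 120, 120, 121, 120, 120, 120, 121, 120, 124, 151, 181, 186, 185, 184, 185, 183]
[0.47615204 0.11013794 0.38521344]
[324.78226551 238.95518797]
```

View pics/cj.png

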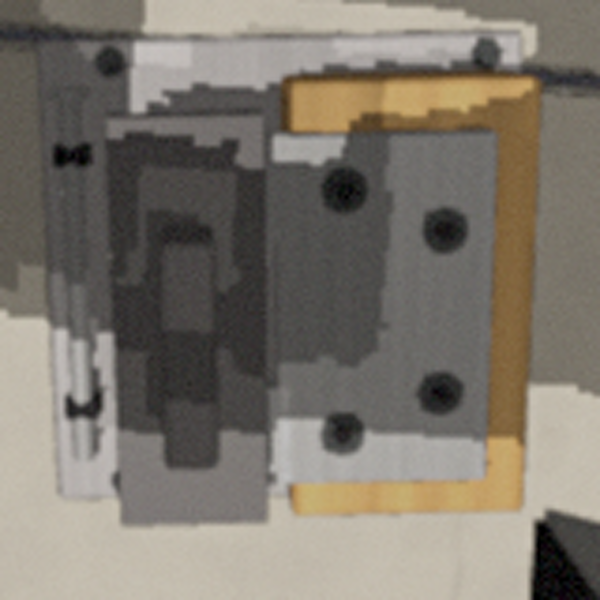

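Run:
```python
from h import *
import pickle
c=pickle.load(open("w_jig.pkl","rb"))
P=[plane(c,*p,.074) for p in [(298.3,171),(340.8,171),(341,279.5),(301,279.5)]]
for p in P: print(p.round(4))
print("cover c",np.mean(P,0).round(4),"yaw",[np.arctan2(-(a-b)[0],(a-b)[1]).round(3) for a,b in[(P[0],P[3]),(P[1],P[2])]])
a,b=plane(c,319.5,204,.104),plane(c,320.3,264.5,.104); print("rib",a.round(4),b.round(4),((a+b)/2).round(4),np.arctan2(-(a-b)[0],(a-b)[1]))
# fixed plate right edge & base plate corners (z .008), fixed plate z .06
f=lambda x,y:(270+x/3.75,140+y/3.75)
a,b=plane(c,*f(498,135),.06),plane(c,*f(486,478),.06); print("plate",np.arctan2(-(a-b)[0],(a-b)[1]),a,b)
L=[f(38,45),f(520,32),f(60,497)]
Q=[plane(c,*p,.008) for p in L]; print(np.round(Q,4),"yaw front edge",np.arctan2(-(Q[0]-Q[2])[0],(Q[0]-Q[2])[1]), "top edge",np.arctan2((Q[1]-Q[0])[1],(Q[1]-Q[0])[0]))
S=[plane(c,*f(x,y),.06) for x,y in [(344,189),(446,230),(441,392),(343,432)]]; print("screws",np.mean(S,0).round(4), np.arctan2(-(S[0]-S[3])[0],(S[0]-S[3])[1]),np.arctan2(-(S[1]-S[2])[0],(S[1]-S[2])[1]))
```

```text
[0.4584 0.0865 0.074 ]
[0.4938 0.0892 0.074 ]
[ 0.5028 -0.0068  0.074 ]
[ 0.4668 -0.0097  0.074 ]
cover c [0.4805 0.0398 0.074 ] yaw [np.float64(0.087), np.float64(0.094)]
rib [0.478 0.065 0.104] [0.4824 0.016  0.104 ] [0.4802 0.0405 0.104 ] 0.08968872659850685
plate 0.10029443992142138 [0.54912208 0.08824447 0.06      ] [0.55758762 0.00412084 0.06      ]
[[ 0.4354  0.0987  0.008 ]
 [ 0.563   0.112   0.008 ]
 [ 0.448  -0.0283  0.008 ]] yaw front edge 0.0987161219996353 top edge 0.10409857039243502
screws [0.5297 0.0442 0.06  ] 0.102427964284115 0.09517701667900307
```

Request:
carry_out(
  deltas=[
    {"dx": 0.23,"dy": -0.06,"dz": 0.9,"wx": 0,"wy": 0,"wz": -0.14,"gripper": 0},
    {"dx": 0,"dy": 0,"dz": 0.9,"wx": 0,"wy": 0,"wz": 0,"gripper": 0},
    {"dx": 0,"dy": 0,"dz": 0.9,"wx": 0,"wy": 0,"wz": 0,"gripper": 0},
    {"dx": 0,"dy": 0,"dz": 0.9,"wx": 0,"wy": 0,"wz": 0,"gripper": 0},
    {"dx": 0,"dy": 0,"dz": 0.9,"wx": 0,"wy": 0,"wz": 0,"gripper": 100},
    {"dx": 0,"dy": 0,"dz": 0.9,"wx": 0,"wy": 0,"wz": 0,"gripper": 100},
    {"dx": 0,"dy": 0,"dz": 0.9,"wx": 0,"wy": 0,"wz": 0,"gripper": 100},
    {"dx": 0,"dy": 0,"dz": 0,"wx": 0,"wy": 0,"wz": 0,"gripper": 150},
    {"dx": 0,"dy": 0,"dz": 0,"wx": 0,"wy": 0,"wz": 0,"gripper": 150},
    {"dx": 0,"dy": 0,"dz": 0,"wx": 0,"wy": 0,"wz": 0,"gripper": 150},
  ],
)

```text
time: 5.08
tool_pos: [0.4802, 0.0395, 0.1777]
ee_rot: [3.14, 0.0, 1.667]
wrist_force: [-0.1, -0.3, -0.6]
width: 0.0574
finger_force: 0.0
```

Request:
carry_out(
  deltas=[
    {"dx": 0,"dy": 0,"dz": 0.12,"wx": 0,"wy": 0,"wz": 0,"gripper": 255},
    {"dx": 0,"dy": 0,"dz": 0,"wx": 0,"wy": 0,"wz": 0,"gripper": 255},
    {"dx": 0,"dy": 0,"dz": 0,"wx": 0,"wy": 0,"wz": 0,"gripper": 255},
    {"dx": 0,"dy": 0,"dz": 0,"wx": 0,"wy": 0,"wz": 0,"gripper": 255},
    {"dx": 0,"dy": 0,"dz": 0,"wx": 0,"wy": 0,"wz": 0,"gripper": 255},
    {"dx": 0,"dy": 0,"dz": 0,"wx": 0,"wy": 0,"wz": 0,"gripper": 255},
    {"dx": 0,"dy": 0,"dz": 0,"wx": 0,"wy": 0,"wz": 0,"gripper": 255},
    {"dx": 0,"dy": 0,"dz": 0,"wx": 0,"wy": 0,"wz": 0,"gripper": 255},
  ],
)

```text
time: 5.75
tool_pos: [0.4797, 0.0399, 0.1744]
ee_rot: [3.141, 0.0, 1.669]
wrist_force: [0.3, -0.1, 0.3]
width: 0.0116
finger_force: 30.0
```

Request:
carry_out(
  deltas=[
    {"dx": 0,"dy": 0,"dz": -0.5,"wx": 0,"wy": 0,"wz": 0,"gripper": 255},
    {"dx": 0,"dy": 0,"dz": -0.9,"wx": 0,"wy": 0,"wz": 0,"gripper": 255},
    {"dx": 0,"dy": 0,"dz": -0.9,"wx": 0,"wy": 0,"wz": 0,"gripper": 255},
    {"dx": 0,"dy": 0,"dz": -0.9,"wx": 0,"wy": 0,"wz": 0,"gripper": 255},
    {"dx": 0,"dy": 0,"dz": -0.9,"wx": 0,"wy": 0,"wz": 0,"gripper": 255},
    {"dx": 0,"dy": 0,"dz": -0.9,"wx": 0,"wy": 0,"wz": 0,"gripper": 255},
    {"dx": 0.91,"dy": 0.35,"dz": 0,"wx": 0,"wy": 0,"wz": 0,"gripper": 255},
    {"dx": 0.91,"dy": 0.35,"dz": 0,"wx": 0,"wy": 0,"wz": 0,"gripper": 255},
    {"dx": 0.91,"dy": 0.35,"dz": 0,"wx": 0,"wy": 0,"wz": 0,"gripper": 255},
    {"dx": 0.91,"dy": 0.35,"dz": 0,"wx": 0,"wy": 0,"wz": 0,"gripper": 255},
    {"dx": 0.91,"dy": 0.35,"dz": 0,"wx": 0,"wy": 0,"wz": 0,"gripper": 255},
    {"dx": 0.91,"dy": 0.35,"dz": 0,"wx": 0,"wy": 0,"wz": 0,"gripper": 255},
    {"dx": 0.91,"dy": 0.35,"dz": 0,"wx": 0,"wy": 0,"wz": 0,"gripper": 255},
    {"dx": 0.91,"dy": 0.35,"dz": 0,"wx": 0,"wy": 0,"wz": 0,"gripper": 255},
    {"dx": 0,"dy": 0,"dz": 0,"wx": 0,"wy": 0,"wz": 0,"gripper": 255},
  ],
)

```text
time: 7.0
tool_pos: [0.5214, 0.193, 0.2744]
ee_rot: [3.141, -0.002, 1.672]
wrist_force: [-0.4, -0.5, 0.4]
width: 0.0121
finger_force: 30.0
```

Run:
```python
from h import *
import pickle
o=state(); c=eyes.get_calibration("wrist"); im=eyes.snapshot("wrist"); cv2.imwrite("pics/w_h.png",im[:,:,::-1]); pickle.dump(c,open("w_h.pkl","wb"))
t=eyes.snapshot("top"); cv2.imwrite("pics/top1.png",t[:,:,::-1])
C=[proj(c,(.5205+a,.30+b,.016)) for a in(-.029,.029) for b in (-.06,.06)]; print(np.round(C))
cv2.imwrite("pics/vh.png",np.hstack([cv2.resize(im[:,:,::-1],(400,300)),cv2.resize(t[215:305,200:320,::-1],(400,300),interpolation=cv2.INTER_CUBIC)]))
```

```text
{'time': 7.0, 'tool_pos': [0.5214, 0.193, 0.2744], 'ee_rot': [3.1414, -0.0016, 1.6723], 'joint_positions': [0.2519, 0.1072, 1.4047, 0.0015, 1.6292, 0.1505], 'wrist_force': [-0.4222, -0.501, 0.3796], 'width': 0.0121, 'finger_force': 30.0001}
[[293. 172.]
 [305.  27.]
 [356. 179.]
 [374.  34.]]
```

View pics/vh.png

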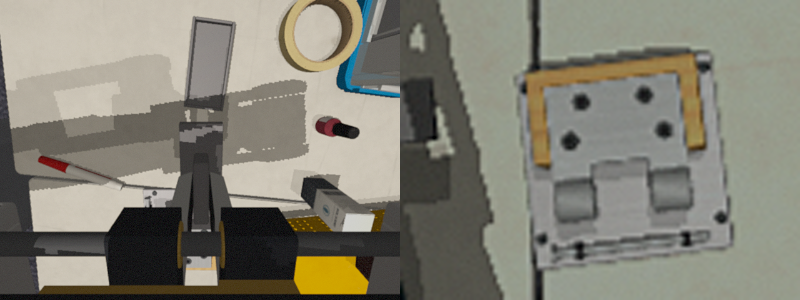

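The left panel shows the holder with corners at about (310,27), (378,35) and (293,173) in full-frame pixels. The right panel shows both knuckles bare. I'll refine the holder corners.

Run:
```python
from h import *
import pickle
c=pickle.load(open("w_h.pkl","rb")); im=cv2.imread("pics/w_h.png"); g=im.mean(2).astype(int)
for r in (50,80,110,140,160):
    l=g[r,270:400]; d=np.diff(l); 
    e=[270+i for i in range(len(d)) if abs(d[i])>12]; print(r,e)
for u in (320,340,360):
    d=np.diff(g[5:215,u]); print(u,[5+i for i in range(len(d)) if abs(d[i])>12])
```

```text
50 [305, 309, 310, 311, 312, 313, 367, 368, 370, 371, 373, 375, 376]
80 [301, 302, 305, 306, 307, 309, 310, 363, 364, 365, 366, 369, 370, 371, 372]
110 [273, 296, 299, 302, 303, 306, 307, 358, 359, 360, 361, 362, 364, 366, 367, 368]
140 [277, 295, 296, 299, 300, 303, 304, 354, 355, 357, 358, 359, 360, 362, 363]
160 [286, 287, 288, 289, 293, 294, 295, 296, 297, 315, 358, 364, 396]
320 [26, 27, 30, 31, 32, 34, 35, 154, 155, 156, 172, 173, 174, 193, 194, 195, 197, 205, 206]
340 [28, 29, 32, 33, 34, 37, 38, 151, 152, 153, 175, 176, 178, 179, 180, 193, 194, 197, 200, 208, 209]
360 [31, 32, 35, 36, 37, 39, 40, 41, 149]
```

Run:
```python
from h import *
import pickle
c=pickle.load(open("w_h.pkl","rb"))
a,b=plane(c,342.2,50,.016),plane(c,331,140,.016); print(a,b,"yaw",np.arctan2(-(a-b)[0],(a-b)[1]))
far=plane(c,345,29.5,.016); near=plane(c,326.5,174.5,.016); print(far,near,(far+near)/2,np.linalg.norm(far-near))
for r,l,q in((50,309,375.5),(140,299.5,362.5)): print(np.linalg.norm(plane(c,l,r,.016)-plane(c,q,r,.016)))
```

```text
[0.52417917 0.34551828 0.016     ] [0.52262989 0.27178161 0.016     ] yaw -0.021007864195162283
[0.52471381 0.36116171 0.016     ] [0.52179588 0.24104822 0.016     ] [0.52325485 0.30110496 0.016     ] 0.12014892830519623
0.05615499934401233
0.05645378943407297
```

Request:
carry_out(
  deltas=[
    {"dx": 0.89,"dy": 0.1,"dz": 0,"wx": 0,"wy": 0,"wz": 0,"gripper": 255},
    {"dx": 0.9,"dy": 0.1,"dz": 0,"wx": 0,"wy": 0,"wz": 0,"gripper": 255},
    {"dx": 0.89,"dy": 0.1,"dz": 0,"wx": 0,"wy": 0,"wz": 0,"gripper": 255},
    {"dx": 0.9,"dy": 0.1,"dz": 0,"wx": 0,"wy": 0,"wz": 0,"gripper": 255},
    {"dx": 0.89,"dy": 0.1,"dz": 0,"wx": 0,"wy": 0,"wz": 0,"gripper": 255},
    {"dx": 0.9,"dy": 0.1,"dz": 0,"wx": 0,"wy": 0,"wz": 0,"gripper": 255},
    {"dx": 0,"dy": 0,"dz": 0.8,"wx": 0,"wy": 0,"wz": 0.5,"gripper": 255},
    {"dx": 0,"dy": 0,"dz": 0.8,"wx": 0,"wy": 0,"wz": 0.5,"gripper": 255},
    {"dx": 0,"dy": 0,"dz": 0.9,"wx": 0,"wy": 0,"wz": 0,"gripper": 255},
    {"dx": 0,"dy": 0,"dz": 0.9,"wx": 0,"wy": 0,"wz": 0,"gripper": 255},
    {"dx": 0,"dy": 0,"dz": 0.9,"wx": 0,"wy": 0,"wz": 0,"gripper": 255},
    {"dx": 0,"dy": 0,"dz": 0.9,"wx": 0,"wy": 0,"wz": 0,"gripper": 255},
    {"dx": 0,"dy": 0,"dz": 0.9,"wx": 0,"wy": 0,"wz": 0,"gripper": 255},
    {"dx": 0,"dy": 0,"dz": 0.5,"wx": 0,"wy": 0,"wz": 0,"gripper": 255},
    {"dx": 0,"dy": 0,"dz": 0,"wx": 0,"wy": 0,"wz": 0,"gripper": 255},
  ],
)

```text
time: 8.35
tool_pos: [0.5212, 0.2966, 0.1394]
ee_rot: [-3.136, 0.003, 1.548]
wrist_force: [-0.2, -1.1, -0.6]
width: 0.0118
finger_force: 30.0
```

Request:
carry_out(
  deltas=[
    {"dx": 0,"dy": 0,"dz": 0,"wx": 0,"wy": 0,"wz": 0,"gripper": 255},
    {"dx": 0,"dy": 0,"dz": 0,"wx": 0,"wy": 0,"wz": 0,"gripper": 255},
  ],
)

```text
time: 8.52
tool_pos: [0.5232, 0.2983, 0.1438]
ee_rot: [3.139, -0.001, 1.549]
wrist_force: [-0.1, -0.3, -0.1]
width: 0.012
finger_force: 30.0
```

Request:
carry_out(
  deltas=[
    {"dx": 0.12,"dy": 0,"dz": 0.3,"wx": 0,"wy": 0,"wz": 0,"gripper": 255},
    {"dx": 0,"dy": 0,"dz": 0.3,"wx": 0,"wy": 0,"wz": 0,"gripper": 255},
    {"dx": 0,"dy": 0,"dz": 0.3,"wx": 0,"wy": 0,"wz": 0,"gripper": 255},
    {"dx": 0,"dy": 0,"dz": 0.2,"wx": 0,"wy": 0,"wz": 0,"gripper": 255},
    {"dx": 0,"dy": 0,"dz": 0,"wx": 0,"wy": 0,"wz": 0,"gripper": 255},
    {"dx": 0,"dy": 0,"dz": 0,"wx": 0,"wy": 0,"wz": 0,"gripper": 255},
  ],
)

```text
time: 9.02
tool_pos: [0.5222, 0.3007, 0.1196]
ee_rot: [-3.14, 0.001, 1.549]
wrist_force: [-0.2, -0.1, 0.3]
width: 0.0118
finger_force: 30.0
```

Request:
carry_out(
  deltas=[
    {"dx": 0,"dy": 0,"dz": 0.08,"wx": 0,"wy": 0,"wz": 0,"gripper": 255},
    {"dx": 0,"dy": 0,"dz": 0.07,"wx": 0,"wy": 0,"wz": 0,"gripper": 255},
    {"dx": 0,"dy": 0,"dz": 0,"wx": 0,"wy": 0,"wz": 0,"gripper": 255},
    {"dx": 0,"dy": 0,"dz": 0,"wx": 0,"wy": 0,"wz": 0,"gripper": 255},
  ],
)

```text
time: 9.35
tool_pos: [0.5229, 0.3009, 0.118]
ee_rot: [3.14, -0.0, 1.549]
wrist_force: [0.2, 0.1, 2.5]
width: 0.0116
finger_force: 30.0
```

Request:
carry_out(
  deltas=[
    {"dx": 0,"dy": 0,"dz": 0.05,"wx": 0,"wy": 0,"wz": 0,"gripper": 255},
    {"dx": 0,"dy": 0,"dz": 0,"wx": 0,"wy": 0,"wz": 0,"gripper": 255},
    {"dx": 0,"dy": 0,"dz": 0,"wx": 0,"wy": 0,"wz": 0,"gripper": 255},
  ],
)

```text
time: 9.6
tool_pos: [0.5229, 0.3009, 0.1179]
ee_rot: [3.14, -0.001, 1.549]
wrist_force: [-1.2, -1.2, 5.8]
width: 0.0121
finger_force: 30.0
```

Contact is firm, so the cap is on the floor. I'll release it and rise.

Request:
carry_out(
  deltas=[
    {"dx": 0,"dy": 0,"dz": 0,"wx": 0,"wy": 0,"wz": 0,"gripper": 150},
    {"dx": 0,"dy": 0,"dz": 0,"wx": 0,"wy": 0,"wz": 0,"gripper": 150},
    {"dx": 0,"dy": 0,"dz": 0,"wx": 0,"wy": 0,"wz": 0,"gripper": 150},
    {"dx": 0,"dy": 0,"dz": 0,"wx": 0,"wy": 0,"wz": 0,"gripper": 150},
    {"dx": 0,"dy": 0,"dz": -0.3,"wx": 0,"wy": 0,"wz": 0,"gripper": 120},
    {"dx": 0,"dy": 0,"dz": -0.9,"wx": 0,"wy": 0,"wz": 0,"gripper": 120},
    {"dx": 0,"dy": 0,"dz": -0.9,"wx": 0,"wy": 0,"wz": 0,"gripper": 120},
    {"dx": 0,"dy": 0,"dz": -0.9,"wx": 0,"wy": 0,"wz": 0,"gripper": 120},
    {"dx": 0,"dy": 0,"dz": -0.9,"wx": 0,"wy": 0,"wz": 0,"gripper": 120},
    {"dx": 0,"dy": 0,"dz": -0.9,"wx": 0,"wy": 0,"wz": 0,"gripper": 120},
    {"dx": 0,"dy": 0,"dz": -0.9,"wx": 0,"wy": 0,"wz": 0,"gripper": 120},
    {"dx": 0,"dy": 0,"dz": -0.9,"wx": 0,"wy": 0,"wz": 0,"gripper": 120},
    {"dx": 0,"dy": 0,"dz": -0.9,"wx": 0,"wy": 0,"wz": 0,"gripper": 120},
    {"dx": 0,"dy": 0,"dz": -0.9,"wx": 0,"wy": 0,"wz": 0,"gripper": 120},
    {"dx": 0,"dy": 0,"dz": 0,"wx": 0,"wy": 0,"wz": 0,"gripper": 120},
    {"dx": 0,"dy": 0,"dz": 0,"wx": 0,"wy": 0,"wz": 0,"gripper": 120},
  ],
)

```text
time: 10.93
tool_pos: [0.5229, 0.301, 0.2856]
ee_rot: [3.139, -0.001, 1.549]
wrist_force: [-0.1, 0.4, -1.1]
width: 0.0499
finger_force: 0.0
```

Run:
```python
from h import *
o=state(); im=eyes.snapshot("wrist"); s=eyes.snapshot("side")
cv2.imwrite("pics/v2.png",np.hstack([cv2.resize(im[130:370,160:480,::-1],(400,300)),cv2.resize(s[340:430,250:370,::-1],(400,300),interpolation=cv2.INTER_CUBIC)]))
```

```text
{'time': 10.9333, 'tool_pos': [0.5229, 0.301, 0.2856], 'ee_rot': [3.1389, -0.0012, 1.549], 'joint_positions': [0.4283, 0.2082, 1.2677, -0.0001, 1.6627, 0.4501], 'wrist_force': [-0.0606, 0.4241, -1.0939], 'width': 0.0499, 'finger_force': 0.0}
```

View pics/v2.png

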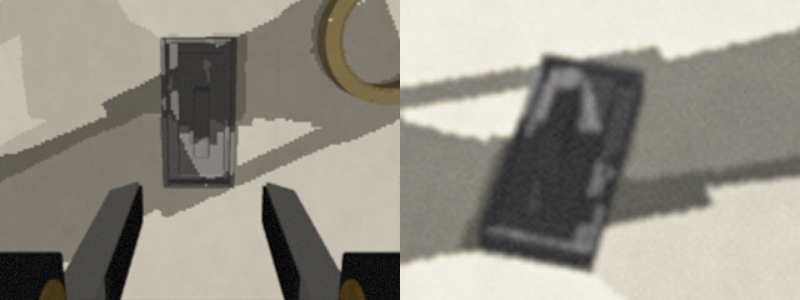

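The cap sits nested inside the tray in both views: right way up, level, and inside the rim all round. Next I'll look at the bare knuckles.

Request:
carry_out(
  deltas=[
    {"dx": -0.94,"dy": -0.13,"dz": -0.1,"wx": 0,"wy": 0,"wz": 0,"gripper": 120},
    {"dx": -0.94,"dy": -0.13,"dz": -0.1,"wx": 0,"wy": 0,"wz": 0,"gripper": 120},
    {"dx": -0.94,"dy": -0.13,"dz": -0.1,"wx": 0,"wy": 0,"wz": 0,"gripper": 120},
    {"dx": -0.94,"dy": -0.13,"dz": -0.1,"wx": 0,"wy": 0,"wz": 0,"gripper": 120},
    {"dx": -0.94,"dy": -0.13,"dz": -0.1,"wx": 0,"wy": 0,"wz": 0,"gripper": 120},
    {"dx": -0.94,"dy": -0.13,"dz": -0.1,"wx": 0,"wy": 0,"wz": 0,"gripper": 120},
    {"dx": -0.94,"dy": -0.13,"dz": -0.1,"wx": 0,"wy": 0,"wz": 0,"gripper": 120},
    {"dx": -0.94,"dy": -0.13,"dz": 0,"wx": 0,"wy": 0,"wz": 0,"gripper": 120},
    {"dx": -0.94,"dy": -0.13,"dz": 0,"wx": 0,"wy": 0,"wz": 0,"gripper": 120},
    {"dx": -0.94,"dy": -0.13,"dz": 0,"wx": 0,"wy": 0,"wz": 0,"gripper": 120},
    {"dx": -0.94,"dy": -0.13,"dz": 0,"wx": 0,"wy": 0,"wz": 0,"gripper": 120},
    {"dx": -0.94,"dy": -0.13,"dz": 0,"wx": 0,"wy": 0,"wz": 0,"gripper": 120},
    {"dx": -0.94,"dy": -0.13,"dz": 0,"wx": 0,"wy": 0,"wz": 0,"gripper": 120},
    {"dx": -0.94,"dy": -0.13,"dz": 0,"wx": 0,"wy": 0,"wz": 0,"gripper": 120},
    {"dx": 0,"dy": 0,"dz": 0,"wx": 0,"wy": 0,"wz": -0.97,"gripper": 120},
    {"dx": 0,"dy": 0,"dz": 0,"wx": 0,"wy": 0,"wz": 0,"gripper": 120},
    {"dx": 0,"dy": 0,"dz": 0,"wx": 0,"wy": 0,"wz": 0,"gripper": 120},
    {"dx": 0,"dy": 0,"dz": 0,"wx": 0,"wy": 0,"wz": 0,"gripper": 120},
  ],
)

```text
time: 12.53
tool_pos: [0.4802, 0.0388, 0.2973]
ee_rot: [-3.14, -0.0, 1.664]
wrist_force: [0.8, -0.9, -0.1]
width: 0.0494
finger_force: 0.0
```

Run:
```python
from h import *
import pickle
o=state(); c=eyes.get_calibration("wrist"); im=eyes.snapshot("wrist"); cv2.imwrite("pics/w_k.png",im[:,:,::-1]); pickle.dump(c,open("w_k.pkl","wb"))
C=np.array([.4805,.0397]);
# rectified view at z=.070 (tube tops): 0.25mm/px, jig frame yaw .095, x up? cols = jig y (+ left), rows = jig x (+ up)
def Pj(x,y,z,yaw=.095):
    return np.array([C[0]+np.cos(yaw)*x-np.sin(yaw)*y,C[1]+np.sin(yaw)*x+np.cos(yaw)*y,z])
src=np.array([proj(c,Pj(x,y,.063)) for x,y in[(.04,.06),(.04,-.06),(-.05,-.06),(-.05,.06)]],np.float32)
H=cv2.getPerspectiveTransform(src,np.array([[0,0],[800,0],[800,600],[0,600]],np.float32))
w=cv2.warpPerspective(im,H,(800,600)); cv2.imwrite("pics/w_kr.png",w[:,:,::-1])
```

```text
{'time': 12.5333, 'tool_pos': [0.4802, 0.0388, 0.2973], 'ee_rot': [-3.1398, -0.0003, 1.6637], 'joint_positions': [-0.0373, -0.0636, 1.5338, 0.0001, 1.6732, -0.1302], 'wrist_force': [0.8027, -0.9234, -0.1044], 'width': 0.0494, 'finger_force': 0.0}
```

View pics/w_kr.png

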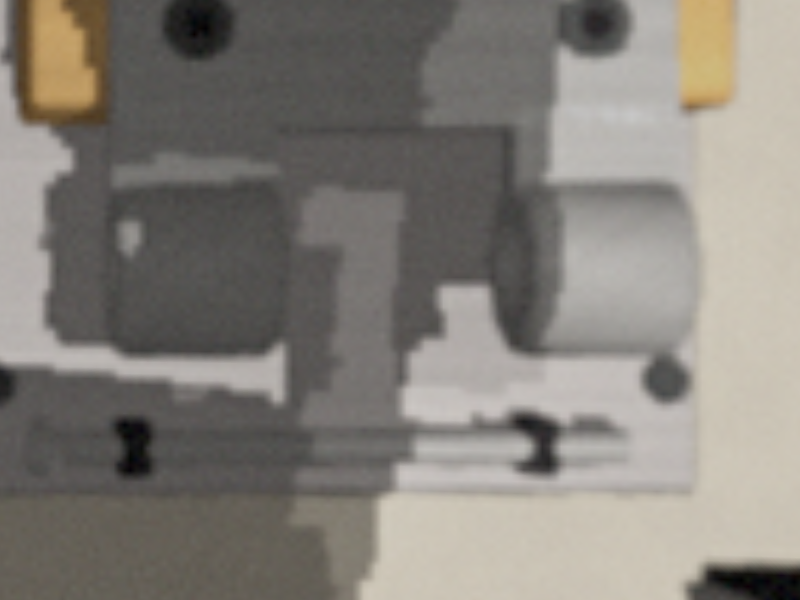

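The rectified knuckle view: tubes span rows 183–355, with the left tube's inner end near col 285 and the pin at row 447. All of it agrees with the hole-axis middle at (0.4805, 0.0397) and yaw 0.095. Next is the tall leaf.

Request:
carry_out(
  deltas=[
    {"dx": -0.93,"dy": 0.05,"dz": 0,"wx": 0,"wy": 0,"wz": 0,"gripper": 120},
    {"dx": -0.93,"dy": 0.05,"dz": 0,"wx": 0,"wy": 0,"wz": 0,"gripper": 120},
    {"dx": -0.93,"dy": 0.05,"dz": 0,"wx": 0,"wy": 0,"wz": 0,"gripper": 120},
    {"dx": -0.93,"dy": 0.05,"dz": 0,"wx": 0,"wy": 0,"wz": 0,"gripper": 120},
    {"dx": -0.93,"dy": 0.05,"dz": 0,"wx": 0,"wy": 0,"wz": 0,"gripper": 120},
    {"dx": -0.93,"dy": 0.05,"dz": 0,"wx": 0,"wy": 0,"wz": 0,"gripper": 120},
    {"dx": -0.93,"dy": 0.05,"dz": 0,"wx": 0,"wy": 0,"wz": 0,"gripper": 120},
    {"dx": -0.93,"dy": 0.05,"dz": 0,"wx": 0,"wy": 0,"wz": 0,"gripper": 120},
    {"dx": -0.93,"dy": 0.05,"dz": 0,"wx": 0,"wy": 0,"wz": 0,"gripper": 120},
    {"dx": -0.93,"dy": 0.05,"dz": 0,"wx": 0,"wy": 0,"wz": 0,"gripper": 120},
    {"dx": -0.93,"dy": 0.05,"dz": 0,"wx": 0,"wy": 0,"wz": 0,"gripper": 120},
    {"dx": -0.93,"dy": 0.05,"dz": 0,"wx": 0,"wy": 0,"wz": 0,"gripper": 120},
    {"dx": -0.93,"dy": 0.05,"dz": 0,"wx": 0,"wy": 0,"wz": 0,"gripper": 120},
    {"dx": -0.93,"dy": 0.05,"dz": 0,"wx": 0,"wy": 0,"wz": 0,"gripper": 120},
    {"dx": -0.93,"dy": 0.05,"dz": 0,"wx": 0,"wy": 0,"wz": 0,"gripper": 120},
    {"dx": -0.93,"dy": 0.05,"dz": 0,"wx": 0,"wy": 0,"wz": 0,"gripper": 120},
    {"dx": -0.96,"dy": 0.1,"dz": 0,"wx": 0,"wy": 0,"wz": 0,"gripper": 120},
    {"dx": 0,"dy": 0,"dz": 0,"wx": 0,"wy": 0,"wz": 0.8,"gripper": 120},
    {"dx": 0,"dy": 0,"dz": 0,"wx": 0,"wy": 0,"wz": 0.8,"gripper": 120},
    {"dx": 0,"dy": 0,"dz": 0,"wx": 0,"wy": 0,"wz": 0.78,"gripper": 120},
  ],
)

```text
time: 14.25
tool_pos: [0.5287, -0.2752, 0.2976]
ee_rot: [-3.141, -0.0, 1.374]
wrist_force: [0.3, 0.4, -0.4]
width: 0.0496
finger_force: 0.0
```

Request:
carry_out(
  deltas=[
    {"dx": 0,"dy": 0,"dz": 0,"wx": 0,"wy": 0,"wz": 0,"gripper": 120},
    {"dx": 0,"dy": 0,"dz": 0,"wx": 0,"wy": 0,"wz": 0,"gripper": 120},
    {"dx": 0,"dy": 0,"dz": 0,"wx": 0,"wy": 0,"wz": 0,"gripper": 120},
  ],
)

```text
time: 14.5
tool_pos: [0.5285, -0.2748, 0.2981]
ee_rot: [-3.141, -0.0, 1.382]
wrist_force: [-0.6, -0.4, 0.1]
width: 0.0501
finger_force: 0.0
```

Run:
```python
from h import *
import pickle
o=state(); c=eyes.get_calibration("wrist"); im=eyes.snapshot("wrist"); cv2.imwrite("pics/w_r3.png",im[:,:,::-1]); pickle.dump(c,open("w_r3.pkl","wb"))
g=im.mean(2).astype(int)
for r in (225,245,265,285): print(r,g[r,300:350].tolist())
print("col",[ (u,g[170:205,u].tolist(),g[285:305,u].tolist()) for u in (322,326)])
e=lambda s,z:proj(c,(.5283+.0155*0-np.sin(-.193)*s,-.275+np.cos(.193)*s,z)).round(1)
print([e(s,.12) for s in(-.043,0,.043)])
```

```text
{'time': 14.5, 'tool_pos': [0.5285, -0.2748, 0.2981], 'ee_rot': [-3.1413, -0.0001, 1.382], 'joint_positions': [-0.5747, 0.1903, 1.2641, -0.0001, 1.6875, -0.3859], 'wrist_force': [-0.6073, -0.428, 0.1052], 'width': 0.0501, 'finger_force': 0.0}
225 [137, 138, 134, 134, 135, 135, 126, 82, 66, 64, 69, 71, 69, 64, 72, 64, 66, 72, 77, 77, 78, 70, 73, 74, 70, 61, 63, 66, 69, 74, 68, 64, 70, 63, 62, 69, 77, 80, 75, 78, 76, 79, 77, 75, 80, 74, 86, 119, 144, 148]
245 [137, 138, 138, 132, 109, 73, 62, 63, 67, 65, 65, 66, 65, 62, 62, 62, 67, 75, 76, 72, 71, 73, 76, 73, 66, 63, 61, 64, 64, 62, 63, 64, 59, 64, 64, 59, 72, 85, 100, 103, 101, 100, 105, 100, 103, 105, 101, 105, 124, 159]
265 [149, 137, 148, 156, 155, 151, 142, 137, 132, 133, 132, 135, 136, 125, 78, 81, 133, 157, 159, 137, 101, 100, 104, 102, 98, 96, 58, 72, 94, 96, 97, 94, 91, 91, 108, 141, 153, 155, 152, 148, 159, 159, 162, 161, 159, 162, 162, 164, 162, 161]
285 [134, 135, 139, 129, 102, 72, 61, 60, 65, 60, 62, 57, 60, 61, 63, 96, 147, 172, 168, 169, 167, 166, 163, 159, 147, 121, 83, 59, 65, 62, 61, 59, 61, 62, 63, 57, 65, 81, 95, 101, 101, 101, 101, 100, 96, 104, 105, 122, 154, 158]
col [(322, [68, 65, 64, 68, 61, 60, 66, 60, 65, 75, 74, 68, 60, 56, 52, 58, 56, 56, 57, 58, 62, 69, 74, 70, 75, 75, 69, 76, 72, 72, 69, 69, 75, 74, 75], [163, 164, 164, 164, 164, 161, 163, 161, 163, 163, 161, 162, 162, 165, 160, 159, 144, 91, 61, 52]), (326, [67, 70, 67, 62, 67, 68, 61, 68, 66, 76, 78, 79, 72, 73, 79, 69, 70, 69, 73, 73, 64, 59, 58, 62, 57, 49, 46, 40, 45, 44, 45, 46, 38, 38, 38], [83, 79, 70, 73, 78, 74, 77, 80, 76, 82, 83, 85, 84, 84, 83, 82, 70, 70, 70, 71])]
[array([320.1, 302.4]), array([320.2, 248.8]), array([320.4, 190.5])]
```

Request:
carry_out(
  deltas=[
    {"dx": 0,"dy": 0,"dz": 0.9,"wx": 0,"wy": 0,"wz": 0.03,"gripper": 120},
    {"dx": 0,"dy": 0,"dz": 0.9,"wx": 0,"wy": 0,"wz": 0,"gripper": 120},
    {"dx": 0,"dy": 0,"dz": 0.9,"wx": 0,"wy": 0,"wz": 0,"gripper": 120},
    {"dx": 0,"dy": 0,"dz": 0.9,"wx": 0,"wy": 0,"wz": 0,"gripper": 120},
    {"dx": 0,"dy": 0,"dz": 0.9,"wx": 0,"wy": 0,"wz": 0,"gripper": 120},
    {"dx": 0,"dy": 0,"dz": 0.9,"wx": 0,"wy": 0,"wz": 0,"gripper": 120},
    {"dx": 0,"dy": 0,"dz": 0.45,"wx": 0,"wy": 0,"wz": 0,"gripper": 120},
    {"dx": 0,"dy": 0,"dz": 0,"wx": 0,"wy": 0,"wz": 0,"gripper": 120},
    {"dx": 0,"dy": 0,"dz": 0,"wx": 0,"wy": 0,"wz": 0,"gripper": 120},
    {"dx": 0,"dy": 0,"dz": 0,"wx": 0,"wy": 0,"wz": 0,"gripper": 255},
    {"dx": 0,"dy": 0,"dz": 0,"wx": 0,"wy": 0,"wz": 0,"gripper": 255},
    {"dx": 0,"dy": 0,"dz": 0,"wx": 0,"wy": 0,"wz": 0,"gripper": 255},
    {"dx": 0,"dy": 0,"dz": 0,"wx": 0,"wy": 0,"wz": 0,"gripper": 255},
    {"dx": 0,"dy": 0,"dz": 0,"wx": 0,"wy": 0,"wz": 0,"gripper": 255},
    {"dx": 0,"dy": 0,"dz": 0,"wx": 0,"wy": 0,"wz": 0,"gripper": 255},
    {"dx": 0,"dy": 0,"dz": 0,"wx": 0,"wy": 0,"wz": 0,"gripper": 255},
  ],
)

```text
time: 15.88
tool_pos: [0.5283, -0.2753, 0.1814]
ee_rot: [3.141, 0.0, 1.376]
wrist_force: [-0.2, -0.5, -0.5]
width: 0.0081
finger_force: 30.0
```

Request:
carry_out(
  deltas=[
    {"dx": 0,"dy": 0,"dz": 0,"wx": 0,"wy": 0,"wz": 0,"gripper": 255},
    {"dx": 0,"dy": 0,"dz": -0.2,"wx": 0,"wy": 0,"wz": 0,"gripper": 255},
    {"dx": 0,"dy": 0,"dz": -0.4,"wx": 0,"wy": 0,"wz": 0,"gripper": 255},
    {"dx": 0,"dy": 0,"dz": -0.6,"wx": 0,"wy": 0,"wz": 0,"gripper": 255},
    {"dx": 0,"dy": 0,"dz": -0.6,"wx": 0,"wy": 0,"wz": 0,"gripper": 255},
    {"dx": 0,"dy": 0,"dz": -0.6,"wx": 0,"wy": 0,"wz": 0,"gripper": 255},
    {"dx": 0,"dy": 0,"dz": -0.6,"wx": 0,"wy": 0,"wz": 0,"gripper": 255},
    {"dx": 0,"dy": 0,"dz": -0.6,"wx": 0,"wy": 0,"wz": 0,"gripper": 255},
    {"dx": 0,"dy": 0,"dz": -0.6,"wx": 0,"wy": 0,"wz": 0,"gripper": 255},
    {"dx": 0,"dy": 0,"dz": -0.6,"wx": 0,"wy": 0,"wz": 0,"gripper": 255},
    {"dx": 0,"dy": 0,"dz": -0.2,"wx": 0,"wy": 0,"wz": 0,"gripper": 255},
    {"dx": 0,"dy": 0,"dz": 0,"wx": 0,"wy": 0,"wz": 0,"gripper": 255},
    {"dx": 0,"dy": 0,"dz": 0,"wx": 0,"wy": 0,"wz": 0,"gripper": 255},
  ],
)

```text
time: 16.97
tool_pos: [0.5283, -0.2753, 0.2813]
ee_rot: [-3.142, 0.0, 1.376]
wrist_force: [-0.1, 0.8, -2.9]
width: 0.0075
finger_force: 30.0
```

Run:
```python
from h import *
import pickle
o=state(); c=eyes.get_calibration("wrist"); im=eyes.snapshot("wrist"); cv2.imwrite("pics/w_l.png",im[:,:,::-1]); pickle.dump((c,o),open("w_l.pkl","wb"))
from scipy.spatial.transform import Rotation as Ro
Rt=Ro.from_euler('xyz',o['ee_rot']).as_matrix(); f=lambda p: proj(c,Rt@np.array(p)+o['tool_pos']).round(1)
zt=.1514-.090; 
print("top corners",[f((s*.043,y*.004,zt)) for s in(1,-1) for y in(1,-1)]); print("bottom shoulder corners",[f((.043,y*.004,zt+.066)) for y in(1,-1)])
print("knuckle end",[f((.015,y*.014,.1514)) for y in (1,-1)])
g=im.mean(2).astype(int)
for r in range(200,350,6): print(r,g[r,290:352:2].tolist())
```

```text
{'time': 16.9667, 'tool_pos': [0.5283, -0.2753, 0.2813], 'ee_rot': [-3.1416, 0.0001, 1.3762], 'joint_positions': [-0.5755, 0.1938, 1.2931, -0.0001, 1.6546, -0.3809], 'wrist_force': [-0.0608, 0.8369, -2.8585], 'width': 0.0075, 'finger_force': 29.9997}
top corners [array([329.1, 226. ]), array([309.2, 226. ]), array([328.2, 407.5]), array([311. , 407.6])]
bottom shoulder corners [array([326.9, 201.1]), array([313. , 201.1])]
knuckle end [array([341.4, 237.9]), array([298.9, 237.9])]
200 [126, 129, 130, 101, 68, 72, 67, 66, 64, 68, 90, 72, 92, 99, 90, 93, 89, 73, 68, 86, 91, 92, 89, 88, 68, 66, 74, 78, 81, 82, 73]
206 [124, 123, 123, 67, 66, 70, 71, 69, 65, 86, 91, 88, 71, 53, 56, 60, 58, 54, 56, 67, 91, 96, 89, 88, 73, 68, 71, 76, 76, 77, 81]
212 [127, 123, 131, 120, 64, 74, 68, 66, 66, 63, 67, 64, 61, 58, 59, 57, 60, 59, 56, 59, 73, 71, 73, 73, 70, 71, 74, 78, 76, 80, 77]
218 [125, 125, 128, 83, 64, 67, 70, 65, 60, 67, 61, 68, 55, 52, 60, 57, 57, 58, 57, 55, 98, 137, 72, 74, 74, 74, 79, 80, 77, 81, 81]
224 [127, 126, 126, 133, 127, 92, 105, 126, 122, 124, 129, 94, 60, 64, 58, 64, 65, 
[... 2018 characters left out ...]
 67, 70, 75, 74, 71, 74, 73, 70, 63, 17, 38, 63, 64, 67, 66, 64, 65, 69, 64]
320 [63, 62, 64, 69, 64, 65, 64, 59, 68, 35, 12, 30, 70, 65, 72, 69, 69, 73, 72, 72, 60, 8, 3, 59, 63, 64, 64, 65, 65, 63, 69]
326 [64, 65, 64, 63, 67, 60, 64, 61, 64, 24, 10, 29, 69, 71, 70, 69, 73, 68, 72, 71, 59, 1, 5, 61, 62, 67, 65, 63, 64, 66, 69]
332 [22, 21, 15, 7, 39, 64, 64, 65, 64, 17, 8, 29, 69, 72, 66, 74, 70, 73, 72, 67, 61, 0, 0, 40, 65, 65, 65, 59, 18, 7, 9]
338 [6, 3, 20, 22, 23, 63, 65, 63, 55, 6, 18, 34, 65, 71, 72, 70, 68, 72, 67, 72, 60, 5, 14, 38, 63, 64, 64, 48, 12, 22, 19]
344 [2, 11, 9, 2, 30, 66, 61, 70, 43, 4, 8, 31, 65, 72, 70, 71, 66, 68, 69, 70, 59, 0, 12, 25, 64, 64, 68, 51, 10, 7, 17]
```

Run:
```python
from h import *
im=cv2.imread("pics/w_l.png"); g=im.mean(2)
for a,b in ((315,319),(319,323),(323,327),(327,330)): print(a,list(zip(range(192,262),g[192:262,a:b].mean(1).astype(int))))
print([g[i,300:345].astype(int).tolist() for i in (234,237,240,243,264,269)])
print("sat",[(i,(im[i,319:327].max(1).astype(int)-im[i,319:327].min(1)).mean().round()) for i in range(192,250,3)])
# rows further down: end of plate / bar
print(list(zip(range(340,478,3),g[340:478:3,319:325].mean(1).astype(int))))
```

```text
315 [(192, np.int64(76)), (193, np.int64(79)), (194, np.int64(88)), (195, np.int64(104)), (196, np.int64(107)), (197, np.int64(109)), (198, np.int64(105)), (199, np.int64(104)), (200, np.int64(97)), (201, np.int64(75)), (202, np.int64(63)), (203, np.int64(60)), (204, np.int64(56)), (205, np.int64(59)), (206, np.int64(59)), (207, np.int64(56)), (208, np.int64(56)), (209, np.int64(56)), (210, np.int64(56)), (211, np.int64(55)), (212, np.int64(57)), (213, np.int64(56)), (214, np.int64(56)), (215, np.int64(54)), (216, np.int64(56)), (217, np.int64(56)), (218, np.int64(56)), (219, np.int64(57)), (220, np.int64(57)), (221, np.int64(56)), (222, np.int64(58)), (223, np.int64(61)), (224, np.int64(61)), (225, np.int64(65)), (226, np.int64(69)), (227, np.int64(70)), (228, np.int64(71)), (229, np.int64(72)), (230, np.int64(71)), (231, np.int64(71)), (232, np.int64(72)), (233, np.int64(70)), (234, np.int64(74)), (235, np.int64(71)), (236, np.int64(72)), (237, np.int64(72)), (238, np.int64(71)), (239, np.int64(70)), (240, np.int64(71)), (241, np.int64(72)), (242, np.int64(73)), (243, np.int64(72))
[... 6711 characters left out ...]
27)), (379, np.int64(31)), (382, np.int64(32)), (385, np.int64(34)), (388, np.int64(34)), (391, np.int64(34)), (394, np.int64(33)), (397, np.int64(36)), (400, np.int64(35)), (403, np.int64(32)), (406, np.int64(34)), (409, np.int64(50)), (412, np.int64(157)), (415, np.int64(153)), (418, np.int64(144)), (421, np.int64(51)), (424, np.int64(51)), (427, np.int64(56)), (430, np.int64(47)), (433, np.int64(48)), (436, np.int64(38)), (439, np.int64(46)), (442, np.int64(57)), (445, np.int64(54)), (448, np.int64(47)), (451, np.int64(51)), (454, np.int64(56)), (457, np.int64(44)), (460, np.int64(41)), (463, np.int64(45)), (466, np.int64(39)), (469, np.int64(40)), (472, np.int64(12)), (475, np.int64(9))]
```

Request:
carry_out(
  deltas=[
    {"dx": 0.52,"dy": -0.19,"dz": 0,"wx": 0,"wy": 0,"wz": 0,"gripper": 255},
    {"dx": 0.87,"dy": -0.317,"dz": 0,"wx": 0,"wy": 0,"wz": 0,"gripper": 255},
    {"dx": 0.87,"dy": -0.317,"dz": 0,"wx": 0,"wy": 0,"wz": 0,"gripper": 255},
    {"dx": 0.87,"dy": -0.317,"dz": 0,"wx": 0,"wy": 0,"wz": 0,"gripper": 255},
    {"dx": 0.87,"dy": -0.317,"dz": 0,"wx": 0,"wy": 0,"wz": 0,"gripper": 255},
    {"dx": 0.87,"dy": -0.317,"dz": 0,"wx": 0,"wy": 0,"wz": 0,"gripper": 255},
    {"dx": 0.87,"dy": -0.317,"dz": 0,"wx": 0,"wy": 0,"wz": 0,"gripper": 255},
    {"dx": 0.87,"dy": -0.317,"dz": 0,"wx": 0,"wy": 0,"wz": 0,"gripper": 255},
    {"dx": 0.87,"dy": -0.317,"dz": 0,"wx": 0,"wy": 0,"wz": 0,"gripper": 255},
    {"dx": 0.87,"dy": -0.317,"dz": 0,"wx": 0,"wy": 0,"wz": 0,"gripper": 255},
    {"dx": 0.87,"dy": -0.317,"dz": 0,"wx": 0,"wy": 0,"wz": 0,"gripper": 255},
    {"dx": 0.87,"dy": -0.317,"dz": 0,"wx": 0,"wy": 0,"wz": 0,"gripper": 255},
    {"dx": 0.87,"dy": -0.317,"dz": 0,"wx": 0,"wy": 0,"wz": 0,"gripper": 255},
    {"dx": 0.87,"dy": -0.317,"dz": 0,"wx": 0,"wy": 0,"wz": 0,"gripper": 255},
    {"dx": 0.87,"dy": -0.317,"dz": 0,"wx": 0,"wy": 0,"wz": 0,"gripper": 255},
    {"dx": 0.87,"dy": -0.317,"dz": 0,"wx": 0,"wy": 0,"wz": 0,"gripper": 255},
    {"dx": 0.87,"dy": -0.317,"dz": 0,"wx": 0,"wy": 0,"wz": 0,"gripper": 255},
    {"dx": 0.52,"dy": -0.19,"dz": 0,"wx": 0,"wy": 0,"wz": 0,"gripper": 255},
  ],
)

```text
time: 18.52
tool_pos: [0.478, 0.0415, 0.2804]
ee_rot: [-3.14, -0.001, 1.378]
wrist_force: [-0.1, 0.6, -1.8]
width: 0.0081
finger_force: 30.0
```

Request:
carry_out(
  deltas=[
    {"dx": 0,"dy": 0,"dz": 0,"wx": 0,"wy": 0,"wz": -0.6,"gripper": 255},
    {"dx": 0,"dy": 0,"dz": 0,"wx": 0,"wy": 0,"wz": -0.6,"gripper": 255},
    {"dx": 0,"dy": 0,"dz": 0,"wx": 0,"wy": 0,"wz": -0.6,"gripper": 255},
    {"dx": 0,"dy": 0,"dz": 0,"wx": 0,"wy": 0,"wz": -0.6,"gripper": 255},
    {"dx": 0,"dy": 0,"dz": 0,"wx": 0,"wy": 0,"wz": 0,"gripper": 255},
    {"dx": 0,"dy": 0,"dz": 0,"wx": 0,"wy": 0,"wz": 0,"gripper": 255},
    {"dx": 0,"dy": 0,"dz": 0,"wx": 0,"wy": 0,"wz": 0,"gripper": 255},
    {"dx": 0,"dy": 0,"dz": 0,"wx": 0,"wy": 0,"wz": 0,"gripper": 255},
  ],
)

```text
time: 19.18
tool_pos: [0.479, 0.0394, 0.2811]
ee_rot: [-3.141, 0.0, 1.663]
wrist_force: [1.0, -0.1, -2.1]
width: 0.0079
finger_force: 30.0
```

Request:
carry_out(
  deltas=[
    {"dx": 0,"dy": 0,"dz": 0.4,"wx": 0,"wy": 0,"wz": -0.02,"gripper": 255},
    {"dx": 0,"dy": 0,"dz": 0.5,"wx": 0,"wy": 0,"wz": 0,"gripper": 255},
    {"dx": 0,"dy": 0,"dz": 0.5,"wx": 0,"wy": 0,"wz": 0,"gripper": 255},
    {"dx": 0,"dy": 0,"dz": 0.4,"wx": 0,"wy": 0,"wz": 0,"gripper": 255},
    {"dx": 0,"dy": 0,"dz": 0.2,"wx": 0,"wy": 0,"wz": 0,"gripper": 255},
    {"dx": 0,"dy": 0,"dz": 0,"wx": 0,"wy": 0,"wz": 0,"gripper": 255},
    {"dx": 0,"dy": 0,"dz": 0,"wx": 0,"wy": 0,"wz": 0,"gripper": 255},
    {"dx": 0,"dy": 0,"dz": 0,"wx": 0,"wy": 0,"wz": 0,"gripper": 255},
  ],
)

```text
time: 19.85
tool_pos: [0.4794, 0.0394, 0.2417]
ee_rot: [3.141, 0.0, 1.667]
wrist_force: [0.2, -0.8, -1.4]
width: 0.0079
finger_force: 30.0
```

Run:
```python
from h import *
import pickle
o=state(); c=eyes.get_calibration("wrist"); im=eyes.snapshot("wrist"); cv2.imwrite("pics/w_m.png",im[:,:,::-1]); pickle.dump((c,o),open("w_m.pkl","wb"))
g=im.mean(2).astype(int)
C=np.array([.4805,.0397])
P=lambda x,y,z:proj(c,[C[0]+.9955*x-.0949*y,C[1]+.0949*x+.9955*y,z]).round(1)
print("tube +y sides, y=.03",P(-.014,.03,.058),P(.014,.03,.058),"ends",P(0,.043,.07),P(-.014,.018,.056),P(.014,.018,.056))
print("pin",P(-.031,.02,.016),P(-.031,-.02,.016))
for r in range(120,230,5): print(r,g[r,280:370:2].tolist())
```

```text
{'time': 19.85, 'tool_pos': [0.4794, 0.0394, 0.2417], 'ee_rot': [3.1407, 0.0002, 1.6666], 'joint_positions': [-0.036, -0.0474, 1.6288, -0.0001, 1.5593, -0.1318], 'wrist_force': [0.1558, -0.7616, -1.4217], 'width': 0.0079, 'finger_force': 29.9996}
tube +y sides, y=.03 [302.9 206.5] [341.1 206.5] ends [322.  190.7] [303.2 222. ] [340.7 222. ]
pin [285.4 209.9] [286.6 255. ]
120 [97, 98, 98, 96, 96, 127, 127, 126, 124, 123, 123, 124, 125, 124, 127, 123, 123, 125, 121, 123, 123, 122, 122, 124, 121, 123, 126, 127, 125, 125, 123, 124, 124, 122, 127, 125, 120, 124, 125, 121, 123, 123, 125, 123, 123]
125 [97, 93, 96, 101, 125, 126, 124, 124, 121, 123, 123, 126, 123, 126, 124, 127, 124, 127, 124, 121, 125, 125, 120, 122, 128, 123, 123, 124, 125, 125, 122, 121, 127, 126, 127, 123, 124, 123, 125, 129, 126, 128, 123, 122, 119]
130 [94, 95, 121, 121, 123, 123, 127, 125, 125, 125, 128, 123, 124, 125, 123, 121, 124, 121, 126, 121, 124, 123, 123, 122, 123, 125, 124, 123, 125, 127, 122, 122, 124, 128, 124, 125, 126, 127, 124, 124, 124, 124, 129, 125, 126]
135 [97, 95, 96, 95, 108, 125, 122, 120, 123,
[... 3202 characters left out ...]
, 66, 70, 68, 67, 69, 102, 106, 103, 94, 88, 116, 119, 119, 124, 119, 118, 121, 129, 94, 82, 86, 86, 89, 51, 35]
215 [89, 79, 99, 150, 87, 89, 91, 85, 91, 87, 89, 90, 74, 82, 78, 81, 82, 76, 67, 68, 67, 70, 68, 67, 65, 91, 104, 96, 94, 91, 115, 119, 122, 122, 121, 117, 126, 138, 90, 85, 83, 87, 87, 86, 88]
220 [90, 74, 124, 162, 87, 89, 89, 89, 88, 88, 92, 87, 74, 75, 77, 79, 79, 71, 66, 71, 70, 75, 71, 69, 69, 80, 109, 97, 92, 85, 119, 117, 118, 121, 118, 120, 137, 130, 85, 88, 85, 84, 85, 88, 81]
225 [89, 84, 121, 158, 78, 87, 88, 91, 86, 90, 82, 91, 91, 93, 88, 83, 90, 126, 134, 135, 132, 134, 129, 129, 124, 89, 90, 86, 89, 89, 88, 89, 90, 90, 88, 78, 121, 107, 84, 85, 87, 87, 87, 85, 81]
```

Request:
carry_out(
  deltas=[
    {"dx": -0.03,"dy": -0.015,"dz": 0.15,"wx": 0,"wy": 0,"wz": 0,"gripper": 255},
    {"dx": 0,"dy": 0,"dz": 0.2,"wx": 0,"wy": 0,"wz": 0,"gripper": 255},
    {"dx": 0,"dy": 0,"dz": 0.2,"wx": 0,"wy": 0,"wz": 0,"gripper": 255},
    {"dx": 0,"dy": 0,"dz": 0.2,"wx": 0,"wy": 0,"wz": 0,"gripper": 255},
    {"dx": 0,"dy": 0,"dz": 0.1,"wx": 0,"wy": 0,"wz": 0,"gripper": 255},
    {"dx": 0,"dy": 0,"dz": 0,"wx": 0,"wy": 0,"wz": 0,"gripper": 255},
    {"dx": 0,"dy": 0,"dz": 0,"wx": 0,"wy": 0,"wz": 0,"gripper": 255},
  ],
)

```text
time: 20.48
tool_pos: [0.4788, 0.0387, 0.224]
ee_rot: [-3.141, 0.0, 1.667]
wrist_force: [-0.7, -0.2, -1.7]
width: 0.0078
finger_force: 30.0
```

No contact so far (only the leaf's own weight), so I'll keep lowering.

Request:
carry_out(
  deltas=[
    {"dx": 0,"dy": 0,"dz": 0.15,"wx": 0,"wy": 0,"wz": 0,"gripper": 255},
    {"dx": 0,"dy": 0,"dz": 0.2,"wx": 0,"wy": 0,"wz": 0,"gripper": 255},
    {"dx": 0,"dy": 0,"dz": 0.2,"wx": 0,"wy": 0,"wz": 0,"gripper": 255},
    {"dx": 0,"dy": 0,"dz": 0.15,"wx": 0,"wy": 0,"wz": 0,"gripper": 255},
    {"dx": 0,"dy": 0,"dz": 0.1,"wx": 0,"wy": 0,"wz": 0,"gripper": 255},
    {"dx": 0,"dy": 0,"dz": 0,"wx": 0,"wy": 0,"wz": 0,"gripper": 255},
    {"dx": 0,"dy": 0,"dz": 0,"wx": 0,"wy": 0,"wz": 0,"gripper": 255},
    {"dx": 0,"dy": 0,"dz": 0,"wx": 0,"wy": 0,"wz": 0,"gripper": 255},
    {"dx": 0,"dy": 0,"dz": 0,"wx": 0,"wy": 0,"wz": 0,"gripper": 255},
  ],
)

```text
time: 21.23
tool_pos: [0.479, 0.0387, 0.2085]
ee_rot: [3.141, 0.0, 1.667]
wrist_force: [-0.3, 0.6, -1.6]
width: 0.0076
finger_force: 30.0
```

Run:
```python
from h import *
import pickle
A=[]
for i in range(6):
    im=eyes.snapshot("wrist"); o=robot.get_obs(); A.append(np.r_[o['tool_pos'],o['ee_rot'][2],o['wrist_force']])
print(np.mean(A,0).round(4),np.std(A,0).round(4))
c=eyes.get_calibration("wrist"); cv2.imwrite("pics/w_f.png",im[:,:,::-1]); g=im.mean(2).astype(int); s=eyes.snapshot("side"); cv2.imwrite("pics/s_f.png",s[:,:,::-1])
C=np.array([.4805,.0397])
P=lambda x,y,z:proj(c,[C[0]+.9955*x-.0949*y,C[1]+.0949*x+.9955*y,z]).round(1)
print("tube",P(-.014,.03,.058),P(.014,.03,.058),"end top",P(0,.043,.07),"leaf shoulder end",P(-.004,.043,.08),P(.004,.043,.08),"leaf top end",P(-.004,.043,.146),P(.004,.043,.146))
for r in range(172,246,4): print(r,g[r,290:356].tolist())
```

```text
[ 0.479   0.0387  0.2085  1.6666  0.0198 -0.1765 -1.5522] [0.000e+00 0.000e+00 1.000e-04 0.000e+00 1.649e-01 4.480e-01 6.232e-01]
tube [301.2 214.2] [344.7 214.2] end top [323.1 196.7] leaf shoulder end [316.2 199.1] [330.1 199.1] leaf top end [313.8 223. ] [333.7 223. ]
172 [185, 191, 187, 186, 186, 189, 190, 189, 186, 186, 185, 190, 193, 187, 183, 186, 185, 184, 186, 184, 186, 186, 187, 186, 185, 189, 202, 206, 206, 203, 203, 203, 202, 202, 204, 205, 201, 203, 203, 203, 202, 202, 199, 201, 203, 204, 202, 203, 203, 204, 202, 203, 204, 204, 203, 205, 202, 185, 179, 180, 177, 178, 177, 176, 178, 169]
176 [184, 191, 188, 185, 185, 187, 187, 187, 187, 184, 186, 191, 189, 188, 184, 187, 185, 186, 183, 184, 184, 185, 185, 185, 185, 184, 182, 186, 183, 183, 183, 183, 182, 181, 183, 180, 181, 186, 185, 185, 183, 184, 180, 183, 186, 186, 183, 181, 181, 180, 180, 183, 180, 181, 180, 182, 182, 184, 177, 180, 181, 181, 180, 180, 180, 170]
180 [185, 190, 189, 189, 187, 186, 189, 190, 186, 185, 186, 190, 192, 189, 185, 187, 187, 185, 183, 185, 189, 185, 185, 186, 186, 183, 184, 186, 187, 183, 183
[... 4022 characters left out ...]
, 84, 88, 88, 86, 87, 89, 86, 84, 88, 87, 87, 85, 82, 77, 56, 51, 66, 69, 68, 68, 73, 72, 79, 89, 87, 89, 92, 94, 87, 94, 91, 94, 88, 92, 89, 86, 89, 78, 79]
240 [91, 90, 89, 92, 87, 90, 88, 91, 89, 90, 88, 76, 73, 74, 75, 76, 77, 75, 71, 76, 57, 43, 64, 78, 83, 87, 85, 86, 92, 85, 87, 87, 85, 85, 83, 87, 85, 86, 85, 81, 77, 59, 49, 62, 79, 77, 77, 81, 77, 84, 80, 78, 77, 89, 94, 93, 89, 95, 91, 93, 89, 90, 89, 86, 78, 83]
244 [93, 89, 92, 87, 92, 88, 91, 89, 89, 96, 89, 78, 73, 71, 81, 82, 81, 82, 86, 76, 39, 41, 69, 79, 85, 89, 85, 87, 90, 88, 89, 87, 89, 87, 86, 85, 84, 80, 87, 82, 75, 55, 42, 60, 103, 109, 103, 105, 103, 96, 93, 92, 80, 89, 92, 93, 92, 92, 91, 92, 90, 90, 90, 91, 78, 87]
```

The image shows the leaf (cols 315–330) centred on the tube (cols 302–343) to within about 0.2 mm. I'll make a final 1 mm trim down and 0.5 mm along the axis.

Request:
carry_out(
  deltas=[
    {"dx": 0.025,"dy": 0,"dz": 0.05,"wx": 0,"wy": 0,"wz": 0,"gripper": 255},
    {"dx": 0,"dy": 0,"dz": 0,"wx": 0,"wy": 0,"wz": 0,"gripper": 255},
    {"dx": 0,"dy": 0,"dz": 0,"wx": 0,"wy": 0,"wz": 0,"gripper": 255},
    {"dx": 0,"dy": 0,"dz": 0,"wx": 0,"wy": 0,"wz": 0,"gripper": 255},
    {"dx": 0,"dy": 0,"dz": 0,"wx": 0,"wy": 0,"wz": 0,"gripper": 255},
    {"dx": 0,"dy": 0,"dz": 0,"wx": 0,"wy": 0,"wz": 0,"gripper": 255},
  ],
)

```text
time: 22.08
tool_pos: [0.4789, 0.0392, 0.2073]
ee_rot: [-3.142, 0.0, 1.667]
wrist_force: [0.7, -0.3, -1.8]
width: 0.0077
finger_force: 30.0
```

```bash
python3 -c "
from bench import robot
print(robot.close_job())"
```

```text
the job is handed in; nothing more can be done
None
```

The job is handed in at 22 s: the cap is right way up and fully down in its holder, and the taller leaf is still gripped between the fixed knuckles. By my measurements its hole is within about 1 mm of their axis, and the wrist force shows only the leaf's own weight. No verdict came back.

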